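Sort the bag clips by the feel of their springs

ROBOT

A 7-joint arm with a two-finger parallel gripper is mounted at the origin on the work surface. World frame = base frame: x ahead of the robot, y to its left, z up, the work surface at z = 0. Lengths are in mm, angles in rad, forces in N, time in s.
With the tool pointing down it reaches from about 400 to 875 mm from the base axis. Payload 4.4 kg.
Tool frame: the origin (TCP) lies between the finger pads; the fingertips stand ctrl.tip_reach ahead of it and the grasp point (between the pads) lies 8 mm behind it (ctrl.tip_reach is the distance from the TCP to the fingertips, in mm); z points along the fingers, y is the direction in which the jaws open and shut (so a half turn about z gives the same grasp; the last joint's range is limited). The gripper opens to 85 mm and grips with 20 to 120 N. Pads are 22 mm wide; open, the fingers measure 114 mm over their backs; the gripper's body (76 mm by 85 mm) begins 54 mm behind the grasp point. The pads swing forward as they close: fully open they stand 13 mm farther back than shut.
Start: joints at [-1.339, 0.628, 0.038, 1.517, -0.027, 0.996, -0.02], TCP at [190.697, 621.412, 207.813] pointing down, gripper open.
Joint ranges: [-3.06, 3.06], [-0.37, 2.12], [-1.25, 1.32], [0.18, 2.47], [-1.1, 4.24], [0.23, 1.98], [-2.94, 2.94]. Speed limits (rad/s): [2.57, 2.57, 3.14, 3.14, 3.14, 3.14, 3.14].

INTERFACE

Orientations are given as [roll, pitch, yaw] about the fixed x, y, z axes, in that order (R = Rz(yaw) Ry(pitch) Rx(roll)).
In Python, from cell import status, viewer, order, ctrl gives the robot as it stands.
- The arm moves only by the tool play_rows, never from a script. Its argument "series" is a list of rows, each a list of 5 numbers: the shift along the tool's x, y, z in cm, then the turn about the tool's z in degrees, then the closure, from 0 (fully open) to 1 (shut). In form: [[x, y, z, yaw, gripper], ...]. A call has 1 to 8 rows; each row is the pose to reach, as a shift and turn from the pose commanded when the call began, along the tool's axes at that moment; what a row does not reach only later rows make up. A row lasts 1/10 s, in which the tool goes at most 50 mm and 8.59 degrees, less where a joint would pass 70% of its speed; a pose out of reach is approached as far as the arm can. A call with a gripper value outside its range is refused whole. The fingers move at their own pace and stop on an object; the grip force is fixed at half the most. Time passes only in rows, so rows that repeat a pose let the fingers close. It gives the time, the measured TCP pose, the force and the opening at its end, in the units of the state.
- status.read_state(): the state, without advancing time (a new reading comes with each control period).
- viewer.get_image(name): name is "scene" or "top" or "wrist"; returns a dict with "img" (384x512x3 uint8, red, green, blue), "vfov" (degrees; the focal length in pixels is half the picture's height over the tangent of half this angle, whatever the lens; pixels are square), "cx", "cy" (the principal point, pixels), "rvec" (rotation vector, rad) and "tvec" (3), from world to camera coordinates, as OpenCV has them; the wrist camera has in their place "tool_from_camera" (4x4, takes a point from camera to tool coordinates, whose origin is the TCP and whose axes are the flange's). Camera axes: x right, y down, z forward; pixel columns grow to the right and rows downward; lengths in mm; the calibration is good to about 2 mm. A picture is of the moment at which its call begins: read the wrist's pose just before it. There is no depth.
- order.finish_job(): hands the job in, once; it reports no verdict.
The state is a dict: "clock": time; "qpos": joint angles; "qd": joint speeds; "tau": joint torques, N m; "eef_pos": TCP position; "tool_rot": TCP orientation; "force": force on the tool from outside, world axes, zero at the start; "torque": the same for the moment, N m; "width": finger opening in mm.
Only numpy, scipy, OpenCV 4.12 (cv2) and the standard library are available. Lean on these libraries where they do the work, as an engineer would, in place of code of your own. Each camera call takes 0.05 s, during which the arm holds its last target. There are 200 camera calls.

TASK

Four washed bag clips hang drying on the front wall of the white tub; they look alike, but some have tired springs, which you can tell only by squeezing their handles. Clip the ones that are still stiff upright onto the wall of the wooden box, so that they grip it, and drop those that give way easily into the light-blue tub. Leave the soap bottle, the cup and the peeler where they are.

Things in the scene. Friction and masses are not known exactly. Their poses are not given: they have to be found in the camera images.
- clip1_handles (a point): One of four look-alike yellow bag clips, 96 mm long, 26 mm wide, 30 g, upright astride the wash tub's front wall: jaws 35 mm down over it, thumb handles up. Point: midway between the handles where they are squeezed, 82 mm above the jaw tips, 14 mm below the handle tails, 32 mm above the pivot. Own x: along the wall (pivot axis); y: from handle to handle; z: jaws to handles.
- clip2_handles (a point): Bag clip like clip1, same point and axes. True of all four: astride a 5 mm wall they measure 31 mm over the handles at the point, 36 at the tails (about 33 under a 6 N squeeze if stiff); squeezed fully open, about 18 mm, with a gap of about 20 mm between the jaw tips. The axes are those of one half of the clip, which turns up to 0.2 rad as it is squeezed.
- clip3_handles (a point): Bag clip like clip1, same point and axes. True of all four: one with a good, stiff spring hardly moves until about 9 N is pressed on each handle and is fully open at about 19 N; one with a tired spring gives way at 2 to 3 N and is fully open below 4.5 N. Nothing else tells them apart.
- clip4_handles (a point): Bag clip like clip1, same point and axes.
- clip1: The whole of that bag clip; origin between its jaw tips, axes as clip1_handles.
- clip2: The whole of that bag clip; origin between its jaw tips, axes as clip2_handles.
- clip3: The whole of that bag clip; origin between its jaw tips, axes as clip3_handles.
- clip4: The whole of that bag clip; origin between its jaw tips, axes as clip4_handles.
- wash_tub: Fixed white plastic tub, open on top, outside 200 (x) x 280 (y) x 100 mm high, walls 5 mm; the clips hang on its front wall, the long one towards the robot (-x), behind which it is clear for 70 mm; saucers and a bowl up to 50 mm high stand at its back. Origin at the centre of its underside.
- store_box: Fixed open box of light wood for the good clips, outside 130 (x) x 200 (y) x 80 mm high, walls 5 mm. Tea cartons up to 63 mm high fill its back; behind its front wall (the long one towards the robot, -x) it is clear for 65 mm. Origin at the centre of its underside.
- scrap_tub: Fixed open light-blue plastic tub for the tired clips, outside 150 (x) x 180 (y) x 90 mm high, walls and floor 5 mm, empty. Origin at the centre of its underside.
- soap_mid (a point): Bystander: green soap bottle with a white cap, 58 mm diameter, 170 mm high, standing; point on its axis half-way up.
- cup_mid (a point): Bystander: blue cup, 76 mm across, 80 mm high, standing; point on its axis half-way up.
- peeler_mid (a point): Bystander: red hand peeler lying flat, 130 x 62 x 14 mm; point where the fork meets the handle, 48 mm from the blade end, half-way up.
Things that resemble listed ones, but are neither listed nor needed, are in the scene too. Leave any green or pink look-alike of the clip1 alone.

How it is judged (in metres and radians):
At the end, for the whole second after the job is handed in: The two clips with good springs sit upright on a wall of the wooden box, gripping it (over 8 N, both jaws together; leaning under 0.5 rad); the two tired ones are in the light-blue tub; soap bottle, cup and peeler are within 30 mm of where they began ((((contact force between clip1 and store_box above 8 N and angle between clip1_handles's own z axis and vertical below 0.5 rad and z of clip1_handles in the frame of store_box above 0.1 m) and (contact force between clip2 and store_box above 8 N and angle between clip2_handles's own z axis and vertical below 0.5 rad and z of clip2_handles in the frame of store_box above 0.1 m) and (x of clip3_handles in the frame of scrap_tub between -0.072 and 0.072 m and y of clip3_handles in the frame of scrap_tub between -0.087 and 0.087 m and z of clip3_handles in the frame of scrap_tub between 0 and 0.11 m) and (x of clip4_handles in the frame of scrap_tub between -0.072 and 0.072 m and y of clip4_handles in the frame of scrap_tub between -0.087 and 0.087 m and z of clip4_handles in the frame of scrap_tub between 0 and 0.11 m)) or ((contact force between clip1 and store_box above 8 N and angle between clip1_handles's own z axis and vertical below 0.5 rad and z of clip1_handles in the frame of store_box above 0.1 m) and (x of clip2_handles in the frame of scrap_tub between -0.072 and 0.072 m and y of clip2_handles in the frame of scrap_tub between -0.087 and 0.087 m and z of clip2_handles in the frame of scrap_tub between 0 and 0.11 m) and (contact force between clip3 and store_box above 8 N and angle between clip3_handles's own z axis and vertical below 0.5 rad and z of clip3_handles in the frame of store_box above 0.1 m) and (x of clip4_handles in the frame of scrap_tub between -0.072 and 0.072 m and y of clip4_handles in the frame of scrap_tub between -0.087 and 0.087 m and z of clip4_handles in the frame of scrap_tub between 0 and 0.11 m)) or ((contact force between clip1 and store_box above 8 N and angle between clip1_handles's own z axis and vertical below 0.5 rad and z of clip1_handles in the frame of store_box above 0.1 m) and (x of clip2_handles in the frame of scrap_tub between -0.072 and 0.072 m and y of clip2_handles in the frame of scrap_tub between -0.087 and 0.087 m and z of clip2_handles in the frame of scrap_tub between 0 and 0.11 m) and (x of clip3_handles in the frame of scrap_tub between -0.072 and 0.072 m and y of clip3_handles in the frame of scrap_tub between -0.087 and 0.087 m and z of clip3_handles in the frame of scrap_tub between 0 and 0.11 m) and (contact force between clip4 and store_box above 8 N and angle between clip4_handles's own z axis and vertical below 0.5 rad and z of clip4_handles in the frame of store_box above 0.1 m)) or ((x of clip1_handles in the frame of scrap_tub between -0.072 and 0.072 m and y of clip1_handles in the frame of scrap_tub between -0.087 and 0.087 m and z of clip1_handles in the frame of scrap_tub between 0 and 0.11 m) and (contact force between clip2 and store_box above 8 N and angle between clip2_handles's own z axis and vertical below 0.5 rad and z of clip2_handles in the frame of store_box above 0.1 m) and (contact force between clip3 and store_box above 8 N and angle between clip3_handles's own z axis and vertical below 0.5 rad and z of clip3_handles in the frame of store_box above 0.1 m) and (x of clip4_handles in the frame of scrap_tub between -0.072 and 0.072 m and y of clip4_handles in the frame of scrap_tub between -0.087 and 0.087 m and z of clip4_handles in the frame of scrap_tub between 0 and 0.11 m)) or ((x of clip1_handles in the frame of scrap_tub between -0.072 and 0.072 m and y of clip1_handles in the frame of scrap_tub between -0.087 and 0.087 m and z of clip1_handles in the frame of scrap_tub between 0 and 0.11 m) and (contact force between clip2 and store_box above 8 N and angle between clip2_handles's own z axis and vertical below 0.5 rad and z of clip2_handles in the frame of store_box above 0.1 m) and (x of clip3_handles in the frame of scrap_tub between -0.072 and 0.072 m and y of clip3_handles in the frame of scrap_tub between -0.087 and 0.087 m and z of clip3_handles in the frame of scrap_tub between 0 and 0.11 m) and (contact force between clip4 and store_box above 8 N and angle between clip4_handles's own z axis and vertical below 0.5 rad and z of clip4_handles in the frame of store_box above 0.1 m)) or ((x of clip1_handles in the frame of scrap_tub between -0.072 and 0.072 m and y of clip1_handles in the frame of scrap_tub between -0.087 and 0.087 m and z of clip1_handles in the frame of scrap_tub between 0 and 0.11 m) and (x of clip2_handles in the frame of scrap_tub between -0.072 and 0.072 m and y of clip2_handles in the frame of scrap_tub between -0.087 and 0.087 m and z of clip2_handles in the frame of scrap_tub between 0 and 0.11 m) and (contact force between clip3 and store_box above 8 N and angle between clip3_handles's own z axis and vertical below 0.5 rad and z of clip3_handles in the frame of store_box above 0.1 m) and (contact force between clip4 and store_box above 8 N and angle between clip4_handles's own z axis and vertical below 0.5 rad and z of clip4_handles in the frame of store_box above 0.1 m))) and distance of each of soap_mid, cup_mid, peeler_mid from where it was at the start of the episode below 0.03 m); the robot touches nothing.
It fails at once if the soap bottle is pushed more than 30 mm or tipped over (distance of soap_mid from where it was at the start of the episode above 0.03 m or angle between soap_mid's own z axis and vertical above 0.6 rad).
It fails at once if the cup is pushed more than 30 mm or tipped over (distance of cup_mid from where it was at the start of the episode above 0.03 m or angle between cup_mid's own z axis and vertical above 0.6 rad).
It fails at once if the peeler is pushed more than 30 mm or tipped over (distance of peeler_mid from where it was at the start of the episode above 0.03 m or angle between peeler_mid's own z axis and vertical above 0.6 rad).
It also fails if it takes over 72 s, if anything falls off the work surface, if the arm or the gripper's body presses on something with over 40 N, if the wrist force passes 120 N, or if a joint passes its speed limit or range.

## Working session

There is one attempt and no reset: what is moved stays moved. The work goes in short steps, Python scripts to look and compute and a tool call to move; the robot and the scene stay as the last step left them, time stands still between calls to the robot, and variables do not carry over. Pictures are saved under pics/ and viewed, about 8 in all and at most 12, crops included, and the job is handed in when it is done.

Besides the shell and the picture viewer there is one more tool, called after ">>>" by a JSON object that holds its "fn" and its "kwargs", one argument or row to a line. play_rows: Moves the arm, as the interface text tells. Its arguments: {"type":"object","properties":{"series":{"type":"array","items":{"type":"array","items":{"type":"number"}}}},"required":["series"]}

```bash
mkdir -p pics; ls
python3 - <<'E'
from cell import status, viewer, order, ctrl
import cv2,numpy as np
print(status.read_state(), ctrl.tip_reach)
for n in ("scene","top"):
    d=viewer.get_image(n); np.savez(f"pics/{n}0.npz",**d)
    cv2.imwrite(f"pics/{n}0.png",cv2.resize(d["img"][:,:,::-1],(800,600),interpolation=cv2.INTER_CUBIC))
    print(n,{k:v for k,v in d.items() if k!="img"})
E
```

```text
pics
{'clock': 0.0, 'qpos': array([-1.33880527,  0.6293317 ,  0.03845749,  1.51834415, -0.02696892,
        0.99633225, -0.01999133]), 'qd': array([ 3.24418882e-05,  7.11205044e-04,  5.32519906e-04,  1.03944319e-03,
       -7.09837360e-04, -1.72330818e-04, -8.35698705e-05]), 'tau': array([ 4.27967288e-04, -5.63412809e+01,  1.22563317e+00, -1.93441916e+01,
        1.07320046e-02,  1.03817825e-02,  6.17324602e-06]), 'eef_pos': array([190.5110461 , 620.75713559, 206.90641943]), 'tool_rot': array([-3.13969645e+00,  5.92128638e-05,  2.84381521e+00]), 'force': array([ 0.10342298, -0.37067616, -0.46259937]), 'torque': array([-0.02382159, -0.0196747 , -0.00682937]), 'width': 85.35533180771183} 11.0
scene {'vfov': 44.128193072020096, 'cx': 252.7251127140778, 'cy': 194.87391277813646, 'rvec': array([ 0.84233305,  2.76653609, -0.7405764 ]), 'tvec': array([ 414.66752628, -178.30863219, 1256.14699163])}
top {'vfov': 44.15076662785264, 'cx': 261.6121604083461, 'cy': 191.7458108725567, 'rvec': array([ 2.13527358, -2.14379248,  0.15256522]), 'tvec': array([  -9.82919293,  537.80565424, 1204.49398353])}
```

View pics/scene0.png

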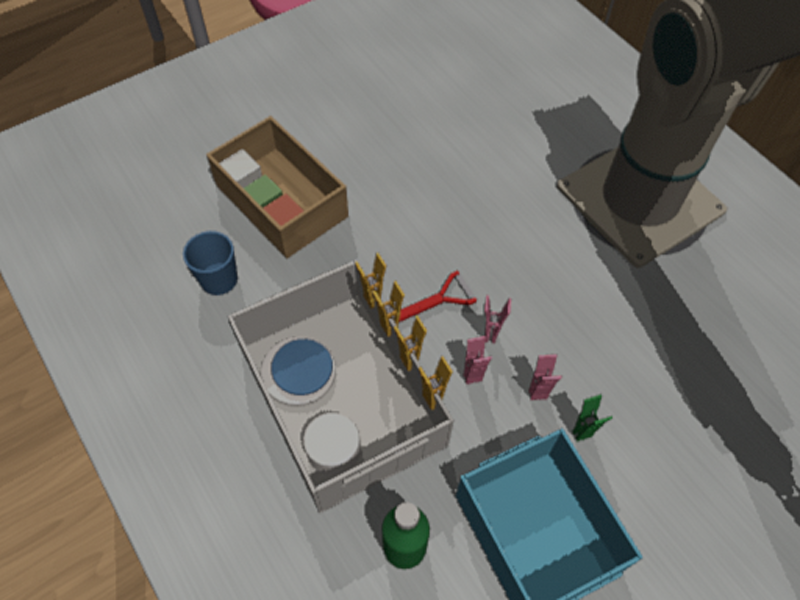

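View pics/top0.png

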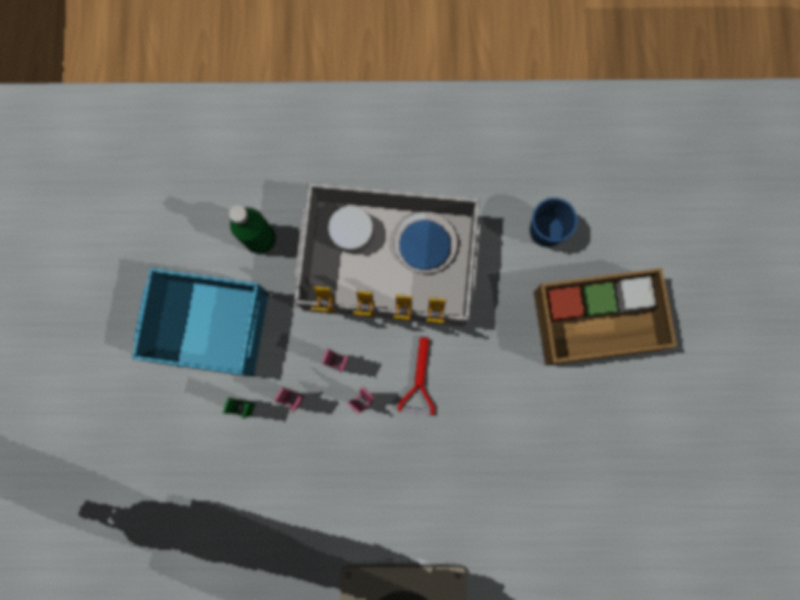

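The scene view (800x600) shows the yellow clips at about (373,280), (390,308), (411,343) and (436,382). The pink and green look-alikes are at (497,318), (475,360), (543,377) and (590,418). In the top view the yellow clips are at (323,298), (365,303), (403,306) and (436,310), the pink ones at (335,359), (288,399) and (361,400), and the green one at (238,407). I'll take only the four yellow clips on the white wall.

```bash
cat > h.py <<'E'
import cv2,numpy as np
from cell import status, viewer, order, ctrl
from scipy.spatial.transform import Rotation as Ro
def K(d):
    f=d["img"].shape[0]/2/np.tan(np.radians(float(d["vfov"]))/2); return f
def ray(d,uv):
    R=Ro.from_rotvec(d["rvec"]).as_matrix(); uv=np.atleast_2d(uv).astype(float)
    v=np.c_[(uv[:,0]-d["cx"])/K(d),(uv[:,1]-d["cy"])/K(d),np.ones(len(uv))]
    return -R.T@np.array(d["tvec"]), v@R
def onz(d,uv,z):
    c,v=ray(d,uv); return c+v*((z-c[2])/v[:,2:])
def proj(d,P):
    R=Ro.from_rotvec(d["rvec"]).as_matrix(); p=np.atleast_2d(P)@R.T+np.array(d["tvec"])
    return np.c_[p[:,0]/p[:,2]*K(d)+d["cx"],p[:,1]/p[:,2]*K(d)+d["cy"]]
def tri(d1,u1,d2,u2):
    c1,v1=ray(d1,u1);c2,v2=ray(d2,u2);v1=v1[0]/np.linalg.norm(v1);v2=v2[0]/np.linalg.norm(v2)
    s=np.linalg.lstsq(np.c_[v1,-v2],c2-c1,rcond=None)[0]; a,b=c1+s[0]*v1,c2+s[1]*v2
    return (a+b)/2,np.linalg.norm(a-b)
def blobs(img,lo,hi,amin=20):
    m=cv2.inRange(cv2.cvtColor(img,cv2.COLOR_RGB2HSV),lo,hi)
    n,l,s,c=cv2.connectedComponentsWithStats(m); return m,l,[(i,c[i],s[i]) for i in range(1,n) if s[i][4]>=amin]
E
python3 - <<'E'
from h import *
T=dict(np.load("pics/top0.npz"));S=dict(np.load("pics/scene0.npz"))
k=512/800
def q(l,z,t): print(t,onz(T,np.array(l)*k,z).round(0)[:,:2].tolist())
q([(312,187),(478,202),(470,320),(297,305)],100,"wash")
q([(541,285),(661,270),(678,346),(551,363)],80,"store")
q([(150,269),(265,286),(246,375),(135,358)],90,"scrap")
q([(238,214)],170,"soap"); q([(554,220)],80,"cup")
q([(400,408),(435,412),(424,340)],7,"peeler")
for n,d in (("T",T),("S",S)):
    m,l,b=blobs(d["img"],(18,130,90),(32,255,255),15)
    for i,c,s in b: print(n,c.round(1),s)
R=Ro.from_rotvec(T["rvec"]).as_matrix();print("cam",-R.T@T["tvec"])
for n,d in (("T",T),("S",S)):
    x=(250,160,80,55) if n=="T" else (220,155,80,110)
    u=((190,100-0+80,110,30) if n=="T" else (220,150,80,120))
    im=d["img"][u[1]:u[1]+u[3],u[0]:u[0]+u[2],::-1]
    s=min(800/u[2],300/u[3]) if n=="T" else 5
    cv2.imwrite(f"pics/c{n}.png",cv2.resize(im,None,fx=s,fy=s,interpolation=cv2.INTER_CUBIC))
a=cv2.imread("pics/cT.png");b=cv2.imread("pics/cS.png")
o=np.zeros((a.shape[0]//2*2+0,10,3),np.uint8)
cv2.imwrite("pics/crop1.png",b)
E
```

```text
wash [[716.0, 146.0], [689.0, -126.0], [495.0, -110.0], [521.0, 167.0]]
store [[555.0, -228.0], [579.0, -425.0], [454.0, -445.0], [428.0, -240.0]]
scrap [[583.0, 409.0], [554.0, 221.0], [410.0, 247.0], [438.0, 426.0]]
soap [[652.0, 249.0]]
cup [[664.0, -253.0]]
peeler [[357.0, 4.0], [351.0, -55.0], [473.0, -38.0]]
T [205.2 184.2] [201 183  10   3  24]
T [232.8 187.5] [229 187   9   2  17]
T [257.8 190.1] [254 189   9   3  16]
T [205.3 196.5] [199 191  13   9  35]
T [278.7 192. ] [275 191   9   3  17]
T [231.6 199.7] [226 198  12   4  35]
T [256.9 202.2] [252 201  10   4  30]
T [278.3 204.3] [273 202  11   5  33]
S [243.8 188.2] [228 163  31  52 237]
S [268.4 215.7] [265 203   8  27  52]
S [258.7 222. ] [252 209  12  28  63]
S [278.6 245. ] [268 229  21  33 110]
cam [ 351.21637659  -21.57939257 1271.34522367]
```

View pics/crop1.png

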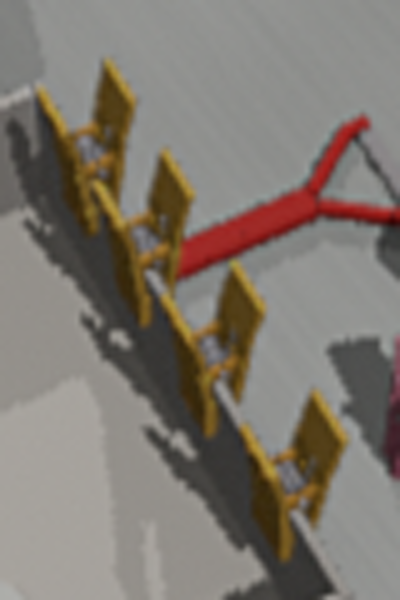

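The crop confirms four yellow clips astride the white wall, with no pink or green one among them. Next I'll refine their positions.

Run:
```python
from h import *
T=dict(np.load("pics/top0.npz"));S=dict(np.load("pics/scene0.npz"))
for uv in [(205.2,184.2),(232.8,187.5),(257.8,190.1),(278.7,192.)]: print("back",onz(T,uv,159).round(1))
for uv in [(205.3,196.5),(231.6,199.7),(256.9,202.2),(278.3,204.3)]: print("front",onz(T,uv,155).round(1))
# wall front in both views
k=.64
q=lambda d,l,z:print(onz(d,np.array(l)*k,z).round(1)[:,:2].tolist())
q(S,[(354,264),(451,424),(320,505),(232,318)],100)
q(S,[(209,156),(269,119),(347,187),(286,250)],80)
q(S,[(461,478),(566,433),(638,556)],90)
crops=[]
for (x,y,w,h) in [(185,175,120,36),(340,165,100,72)]:
    crops.append(cv2.resize(T["img"][y:y+h,x:x+w,::-1],None,fx=6,fy=6,interpolation=cv2.INTER_CUBIC) if h<50 else cv2.resize(T["img"][y:y+h,x:x+w,::-1],(500,360),interpolation=cv2.INTER_CUBIC))
o=np.zeros((216+360,720,3),np.uint8);o[:216]=crops[0];o[216:,:500]=crops[1];cv2.imwrite("pics/crop2.png",o)
```

```text
back [[538.6 121.6 159. ]]
back [[530.3  55.7 159. ]]
back [[523.8  -3.8 159. ]]
back [[519.  -53.5 159. ]]
front [[509.6 121.4 155. ]]
front [[501.6  58.6 155. ]]
front [[495.3  -1.6 155. ]]
front [[490.1 -52.4 155. ]]
[[503.8, -100.7], [531.5, 174.5], [724.0, 170.0], [691.6, -119.2]]
[[580.7, -418.1], [460.8, -435.3], [429.3, -240.5], [568.5, -189.7]]
[[560.2, 236.2], [412.9, 264.2], [442.1, 428.6]]
```

View pics/crop2.png

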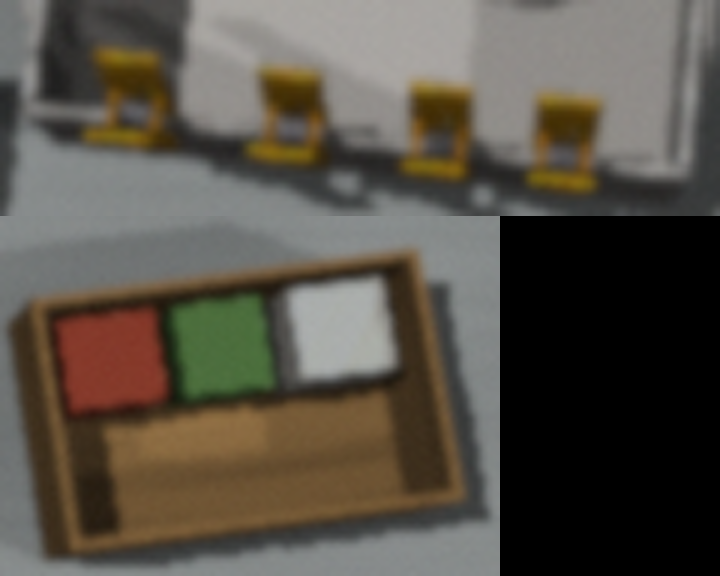

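>>> {"fn": "play_rows", "kwargs": {
  "series": [
    [-47.9, -44, -9.3, 78, 0],
    [-47.9, -44, -9.3, 78, 0],
    [-47.9, -44, -9.3, 78, 0],
    [-47.9, -44, -9.3, 78, 0],
    [-47.9, -44, -9.3, 78, 0],
    [-47.9, -44, -9.3, 78, 0],
    [-47.9, -44, -9.3, 78, 0],
    [-47.9, -44, -9.3, 78, 0]
  ]
}}

```text
clock: 0.9
eef_pos: [391.3, 277.9, 264.6]
tool_rot: [-3.141, -0.0, 1.638]
force: [1.3, 0.2, -0.3]
width: 85.3
```

```bash
cat > go.py <<'E'
import sys; from h import *
def plan(x,y,z,yaw=None,st=None):
    st=st or status.read_state(); R=Ro.from_euler("xyz",st["tool_rot"])
    d=R.inv().apply(np.array([x,y,z])-st["eef_pos"])/10
    y0=np.degrees(st["tool_rot"][2]); t=0 if yaw is None else -((yaw-y0+180)%360-180)
    print("row",d.round(2),"turn",round(t,2))
if __name__=="__main__":
    st=status.read_state(); print(st["clock"],st["eef_pos"].round(1),np.degrees(st["tool_rot"]).round(2),"F",st["force"].round(2),"w",round(st["width"],2),"q",st["qpos"].round(2))
    if len(sys.argv)>1: plan(*map(float,sys.argv[1:]))
E
python3 go.py 520 60 300 84.6
```

```text
0.9 [391.3 277.9 264.6] [-1.7999e+02 -1.0000e-02  9.3850e+01] F [ 1.33  0.22 -0.33] w 85.3 q [-0.99  0.34  0.42  1.91 -0.17  0.93 -0.42]
row [-22.6   11.38  -3.54] turn 9.25
```

>>> {"fn": "play_rows", "kwargs": {
  "series": [
    [-22.6, 11.4, -3.5, 9.2, 0.5],
    [-22.6, 11.4, -3.5, 9.2, 0.5],
    [-22.6, 11.4, -3.5, 9.2, 0.5],
    [-22.6, 11.4, -3.5, 9.2, 0.5],
    [-22.6, 11.4, -3.5, 9.2, 0.5],
    [-22.6, 11.4, -3.5, 9.2, 0.5],
    [-22.6, 11.4, -3.5, 9.2, 0.5],
    [-22.6, 11.4, -3.5, 9.2, 0.5]
  ]
}}

```text
clock: 1.7
eef_pos: [520.1, 64.0, 298.8]
tool_rot: [-3.14, -0.001, 1.485]
force: [0.1, -0.3, 0.5]
width: 42.6
```

```bash
python3 go.py 520 60 300 84.6
python3 - <<'E'
from h import *
st=status.read_state(); d=viewer.get_image("wrist"); np.savez("pics/w1.npz",**d,pos=st["eef_pos"],rot=st["tool_rot"])
print(d["tool_from_camera"].round(3),d["vfov"],d["cx"],d["cy"])
cv2.imwrite("pics/w1.png",cv2.resize(d["img"][:,:,::-1],(800,600),interpolation=cv2.INTER_CUBIC))
E
```

```text
1.7 [520.1  64.  298.8] [-1.7989e+02 -4.0000e-02  8.5060e+01] F [ 0.13 -0.28  0.53] w 42.64 q [-0.54  0.39  0.52  1.75 -0.22  1.07 -0.03]
row [-0.4   0.02 -0.12] turn 0.46
[[   0.      -0.96    -0.281   70.523]
 [   1.      -0.       0.       0.867]
 [  -0.      -0.281    0.96  -166.219]
 [   0.       0.       0.       1.   ]] 71.78555506896758 255.6941827116913 191.4413636009451
```

View pics/w1.png

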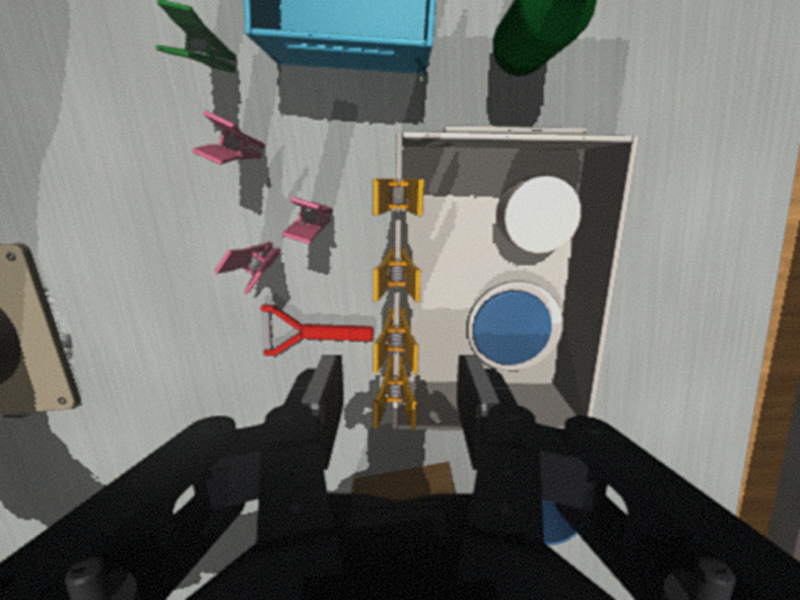

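Wrist view: the clip tails are at about (398,195), (397,275), (396,340) and (396,400). The wall runs nearly straight along column 400, so the yaw is right.

```bash
cat >> h.py <<'E'
def wcam(w):
    M=np.eye(4);M[:3,:3]=Ro.from_euler("xyz",w["rot"]).as_matrix();M[:3,3]=w["pos"]
    C=np.linalg.inv(M@w["tool_from_camera"]); w=dict(w); w["rvec"]=Ro.from_matrix(C[:3,:3]).as_rotvec(); w["tvec"]=C[:3,3]; return w
E
python3 - <<'E'
from h import *
w=wcam(dict(np.load("pics/w1.npz")))
m,l,b=blobs(w["img"],(17,120,70),(33,255,255),15)
for i,c,s in b:
    print(c.round(1),s)
k=.64
for t,l in {"c1":[(374,196),(423,196)],"c1y":[(398,180),(398,214)],"c2":[(374,287),(420,286)],"c3":[(374,358),(417,358)],"c4":[(374,412),(415,412)]}.items():
    print(t,onz(w,np.array(l)*k,161).round(1)[:,:2].tolist())
print("wall",onz(w,np.array([(401.5,140),(398,250),(397,310),(397,425)])*k,100).round(1)[:,:2].tolist())
# column extents per blob rows
for i,c,s in b:
    x,y,ww,h,_=s
    print(i,onz(w,[(x,y+h/2),(x+ww,y+h/2)],161).round(1)[:,:2].tolist())
E
```

```text
[254.9 124.6] [239 114  33  24 525]
[253.6 176.3] [239 159  30  34 509]
[253.1 234.8] [239 197  29  78 989]
[282.2 307.1] [275 297  15  19  89]
[275.  301.5] [270 298  10   8  25]
c1 [[507.8, 123.5], [542.6, 120.5]]
c1y [[525.8, 132.9], [523.7, 109.4]]
c2 [[500.9, 56.8], [535.6, 54.6]]
c3 [[494.8, -1.3], [529.0, -4.3]]
c4 [[489.8, -49.8], [523.7, -52.7]]
wall [[531.1, 164.0], [520.3, 73.2], [514.5, 17.7], [503.8, -103.4]]
3 [[507.3, 122.9], [543.9, 119.7]]
26 [[501.4, 66.1], [536.5, 63.1]]
69 [[493.4, -10.6], [529.7, -13.7]]
225 [[531.5, -119.8], [551.9, -121.6]]
231 [[525.2, -112.0], [538.7, -113.1]]
```

```bash
python3 go.py 525.2 121.5 200 84
```

```text
1.75 [520.1  64.6 298.8] [-1.799e+02 -4.000e-02  8.513e+01] F [-0.26  0.08  0.24] w 42.39 q [-0.54  0.39  0.52  1.75 -0.22  1.07 -0.03]
row [5.71 0.05 9.89] turn 1.13
```

>>> {"fn": "play_rows", "kwargs": {
  "series": [
    [5.7, 0.05, 2, 1.1, 0],
    [5.7, 0.05, 6, 1.1, 0],
    [5.7, 0.05, 9.9, 1.1, 0],
    [5.7, 0.05, 9.9, 1.1, 0],
    [5.7, 0.05, 9.9, 1.1, 0]
  ]
}}

```text
clock: 2.25
eef_pos: [526.1, 120.2, 200.8]
tool_rot: [-3.141, 0.0, 1.465]
force: [0.1, -0.8, 0.7]
width: 85.5
```

```bash
python3 go.py 525.2 121.5 139 84;  python3 - <<'E'
from h import *
st=status.read_state(); d=viewer.get_image("wrist"); np.savez("pics/w2.npz",**d,pos=st["eef_pos"],rot=st["tool_rot"])
cv2.imwrite("pics/w2.png",cv2.resize(d["img"][:,:,::-1],(640,480),interpolation=cv2.INTER_CUBIC))
E
```

```text
2.25 [526.1 120.2 200.8] [-1.7995e+02  2.0000e-02  8.3970e+01] F [ 0.06 -0.82  0.72] w 85.5 q [-0.59  0.52  0.47  1.84 -0.3   0.85 -0.08]
row [ 0.12 -0.09  6.18] turn -0.03
```

View pics/w2.png

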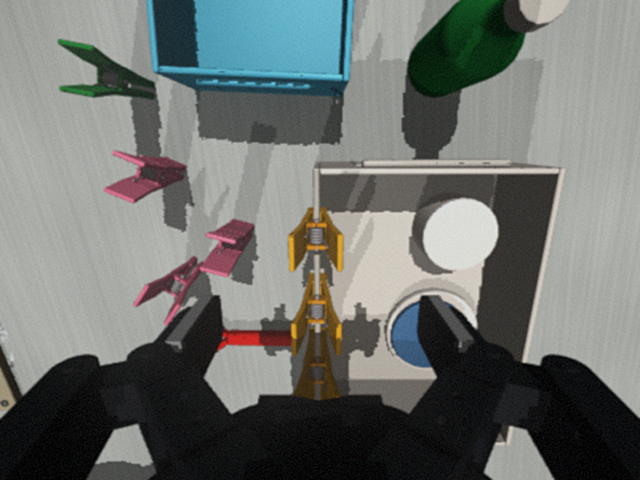

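Run:
```python
from h import *
w=wcam(dict(np.load("pics/w2.npz")))
print((proj(w,[(525.2,122,161),(518.2,56,161),(512,-3,161)])*1.25).round(0))
for uv in [(316,240),(291,258),(342,258),(318,345),(318,170)]: print(uv,onz(w,np.array(uv)/1.25,161).round(1),onz(w,np.array(uv)/1.25,100).round(1))
w=wcam(dict(np.load("pics/w1.npz")))
print((proj(w,[(525.2,122,161),(518.2,56,161),(512,-3,161)])/.64).round(0))
T=dict(np.load("pics/top0.npz"))
print((proj(T,[(525.2,122,161),(518.2,56,161),(512,-3,161),(525,164,100)])/.64).round(0))
```

```text
[[317. 252.]
 [317. 340.]
 [317. 409.]]
(316, 240) [[525.7 130.1 161. ]] [[523.1 112.2 100. ]]
(291, 258) [[508.  119.5 161. ]] [[500.2  98.5 100. ]]
(342, 258) [[541.4 116.  161. ]] [[543.4  94.  100. ]]
(318, 345) [[518.7  52.2 161. ]] [[514.   11.3 100. ]]
(318, 170) [[531.7 174.2 161. ]] [[530.9 169.4 100. ]]
[[399. 196.]
 [397. 286.]
 [396. 358.]]
[[320. 296.]
 [363. 301.]
 [402. 305.]
 [299. 302.]]
```

>>> {"fn": "play_rows", "kwargs": {
  "series": [
    [0.1, -0.1, 3, 0, 0],
    [0.1, -0.1, 6.2, 0, 0],
    [0.1, -0.1, 6.2, 0, 0],
    [0.1, -0.1, 6.2, 0, 0.45],
    [0.1, -0.1, 6.2, 0, 0.5]
  ]
}}

```text
clock: 2.8
eef_pos: [527.5, 120.6, 140.8]
tool_rot: [3.138, -0.002, 1.464]
force: [0.7, -0.7, 0.4]
width: 59.1
```

```bash
python3 go.py 525.2 121.5 139 84;  python3 - <<'E'
from h import *
st=status.read_state(); d=viewer.get_image("wrist"); np.savez("pics/w3.npz",**d,pos=st["eef_pos"],rot=st["tool_rot"])
cv2.imwrite("pics/w3.png",cv2.resize(d["img"][180:,130:400,::-1],None,fx=2.5,fy=2.5,interpolation=cv2.INTER_CUBIC))
E
```

```text
2.8 [527.5 120.6 140.8] [ 1.7977e+02 -9.0000e-02  8.3860e+01] F [ 0.65 -0.68  0.35] w 59.1 q [-0.55  0.6   0.42  1.9  -0.36  0.71 -0.03]
row [ 0.06 -0.24  0.18] turn -0.14
```

View pics/w3.png

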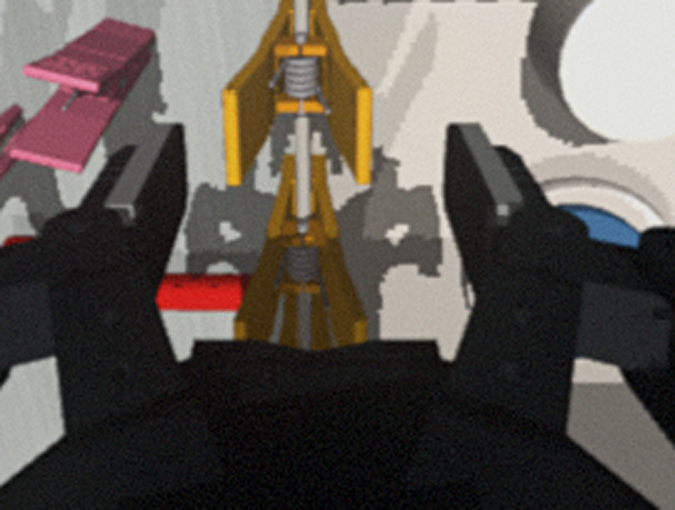

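Run:
```python
from h import *
w=wcam(dict(np.load("pics/w3.npz")))
p=w["pos"]
f=lambda P:(proj(w,P)-[130,180])*2.5
print(f([(p[0],p[1],161),(p[0],p[1],140),(p[0],p[1],130)]).round(0))
g=lambda uv,z:onz(w,np.array(uv)/2.5+[130,180],z).round(1)[0,:2]
for uv in [(240,88),(240,184),(357,88),(357,182)]: print(uv,g(uv,161))
for uv in [(225,88),(372,88)]: print(uv,g(uv,161))
for uv in [(182,125),(448,125)]: print(uv,g(uv,134))
```

```text
[[311. 139.]
 [311. 105.]
 [311.  91.]]
(240, 88) [512.4 135.5]
(240, 184) [509.  110.5]
(357, 88) [539.8 132.5]
(357, 182) [537.6 107.9]
(225, 88) [508.9 135.9]
(372, 88) [543.3 132.2]
(182, 125) [490.3 116. ]
(448, 125) [565.4 107.8]
```

>>> {"fn": "play_rows", "kwargs": {
  "series": [
    [0, -0.25, 0.15, 0, 0.5],
    [0, -0.25, 0.15, 0, 0.5],
    [0, -0.25, 0.15, 0, 0.5]
  ]
}}

```text
clock: 3.15
eef_pos: [523.2, 120.9, 137.3]
tool_rot: [3.141, -0.0, 1.464]
force: [0.2, -0.8, -0.5]
width: 42.3
```

```bash
python3 go.py 525.0 121.5 139 84
```

```text
3.15 [523.2 120.9 137.3] [ 1.7998e+02 -2.0000e-02  8.3890e+01] F [ 0.22 -0.79 -0.53] w 42.32 q [-0.55  0.6   0.41  1.91 -0.36  0.7  -0.03]
row [ 0.08  0.17 -0.17] turn -0.11
```

>>> {"fn": "play_rows", "kwargs": {
  "series": [
    [0.05, 0.17, -0.15, 0, 0.5],
    [0.05, 0.17, -0.15, 0, 0.5],
    [0.05, 0.17, -0.15, 0, 0.55],
    [0.05, 0.17, -0.15, 0, 0.55]
  ]
}}

```text
clock: 3.55
eef_pos: [524.9, 121.0, 138.4]
tool_rot: [-3.141, 0.0, 1.464]
force: [-0.9, 0.1, 0.9]
width: 38.2
```

>>> {"fn": "play_rows", "kwargs": {
  "series": [
    [0, 0, 0, 0, 0.58],
    [0, 0, 0, 0, 0.58],
    [0, 0, 0, 0, 0.58]
  ]
}}

```text
clock: 3.85
eef_pos: [524.9, 121.1, 138.4]
tool_rot: [-3.141, 0.0, 1.464]
force: [0.6, -0.6, 0.6]
width: 35.8
```

>>> {"fn": "play_rows", "kwargs": {
  "series": [
    [0, 0, 0, 0, 0.61],
    [0, 0, 0, 0, 0.61],
    [0, 0, 0, 0, 0.61]
  ]
}}

```text
clock: 4.15
eef_pos: [524.9, 121.1, 138.4]
tool_rot: [-3.142, -0.0, 1.464]
force: [-0.3, 0.2, 0.3]
width: 33.3
```

>>> {"fn": "play_rows", "kwargs": {
  "series": [
    [0, 0, 0, 0, 0.64],
    [0, 0, 0, 0, 0.64],
    [0, 0, 0, 0, 0.64]
  ]
}}

```text
clock: 4.45
eef_pos: [524.9, 121.1, 138.4]
tool_rot: [-3.142, -0.0, 1.464]
force: [0.8, -0.4, 1.0]
width: 30.9
```

>>> {"fn": "play_rows", "kwargs": {
  "series": [
    [0, 0, 0, 0, 0.67],
    [0, 0, 0, 0, 0.67],
    [0, 0, 0, 0, 0.67]
  ]
}}

```text
clock: 4.75
eef_pos: [524.9, 121.1, 138.4]
tool_rot: [-3.142, -0.0, 1.464]
force: [0.2, 0.3, 0.3]
width: 28.3
```

>>> {"fn": "play_rows", "kwargs": {
  "series": [
    [0, 0, 0, 0, 0.7],
    [0, 0, 0, 0, 0.7],
    [0, 0, 0, 0, 0.7]
  ]
}}

```text
clock: 5.05
eef_pos: [524.9, 121.1, 138.4]
tool_rot: [-3.142, -0.0, 1.464]
force: [0.3, -0.8, -0.4]
width: 25.6
```

```bash
python3 go.py;  python3 - <<'E'
from h import *
st=status.read_state(); d=viewer.get_image("wrist"); np.savez("pics/w4.npz",**d,pos=st["eef_pos"],rot=st["tool_rot"])
cv2.imwrite("pics/w4.png",cv2.resize(d["img"][180:,130:400,::-1],None,fx=2.5,fy=2.5,interpolation=cv2.INTER_CUBIC))
E
```

```text
5.05 [524.9 121.1 138.4] [-180.     -0.     83.88] F [ 0.27 -0.79 -0.38] w 25.57 q [-0.55  0.6   0.42  1.91 -0.36  0.71 -0.03]
```

View pics/w4.png

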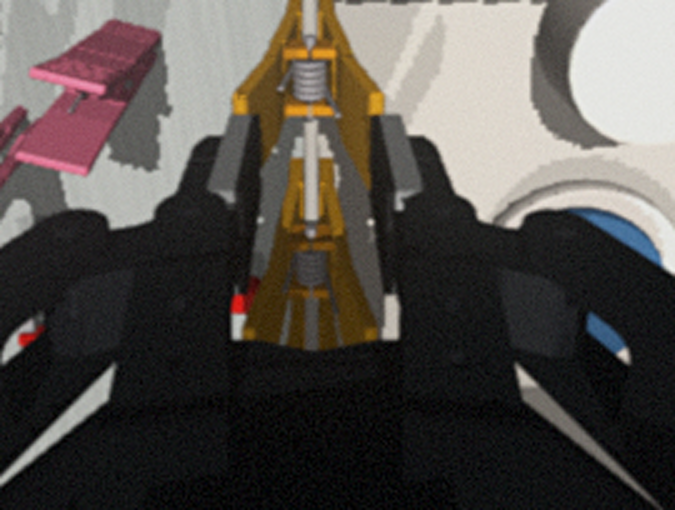

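The wrist view disagrees with the reported tool length. The pads seem to end above the clip tails, and the tails are still 36 mm apart although the opening reads 25.6. I'll check from the side with the scene camera.

Run:
```python
from h import *
d=viewer.get_image("scene"); np.savez("pics/s2.npz",**d)
P=[(524.9,121.1,z) for z in (138.4,127.4,167,161,100)]
p=proj(d,P);print(p.round(0)); c=p[0].astype(int); x,y=c[0]-50,c[1]-60
print(x,y)
cv2.imwrite("pics/s2.png",cv2.resize(d["img"][y:y+100,x:x+110,::-1],None,fx=6,fy=6,interpolation=cv2.INTER_CUBIC))
print((p-[x,y])*6)
```

```text
[[277. 241.]
 [276. 244.]
 [277. 235.]
 [277. 237.]
 [276. 249.]]
226 181
[[304.58870858 362.27276656]
 [302.96858876 376.00411426]
 [308.95917611 325.23080911]
 [308.02275916 333.16742384]
 [299.07117001 409.03674019]]
```

View pics/s2.png

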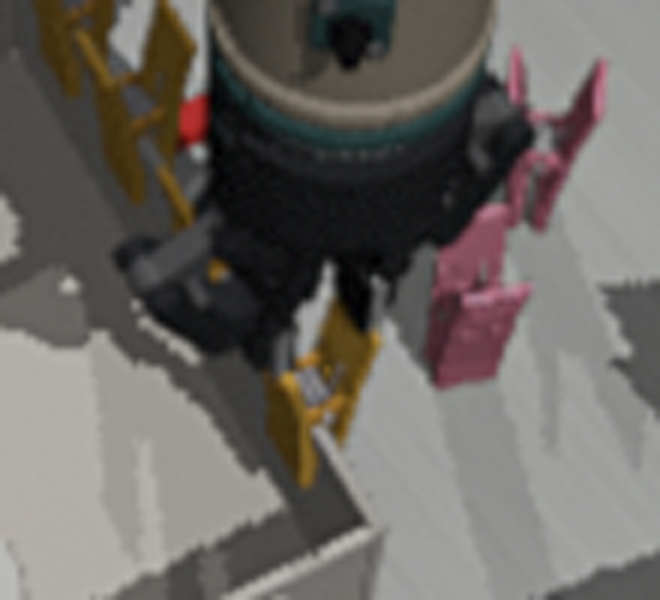

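The scene view agrees: the fingertips, at about (365,320) in the crop, reach only the tails of the clip. I'll open, go 25 mm lower and squeeze again. That height is safe under either geometry.

>>> {"fn": "play_rows", "kwargs": {
  "series": [
    [0, 0, 0, 0, 0.4],
    [0, 0, 0, 0, 0.4],
    [0, 0, 1.2, 0, 0.4],
    [0, 0, 2.5, 0, 0.4],
    [0, 0, 2.5, 0, 0.5],
    [0, 0, 2.5, 0, 0.53],
    [0, 0, 2.5, 0, 0.55],
    [0, 0, 2.5, 0, 0.55]
  ]
}}

```text
clock: 5.95
eef_pos: [524.5, 121.1, 113.5]
tool_rot: [-3.141, 0.0, 1.464]
force: [-0.9, 0.0, -1.2]
width: 38.5
```

>>> {"fn": "play_rows", "kwargs": {
  "series": [
    [0, 0, 0, 0, 0.6],
    [0, 0, 0, 0, 0.6],
    [0, 0, 0, 0, 0.6]
  ]
}}

```text
clock: 6.25
eef_pos: [524.8, 121.2, 113.6]
tool_rot: [-3.141, -0.0, 1.464]
force: [-2.2, -0.3, 1.0]
width: 34.2
```

>>> {"fn": "play_rows", "kwargs": {
  "series": [
    [0, 0, 0, 0, 0.65],
    [0, 0, 0, 0, 0.65],
    [0, 0, 0, 0, 0.65]
  ]
}}

```text
clock: 6.55
eef_pos: [525.3, 121.1, 113.5]
tool_rot: [3.141, -0.0, 1.464]
force: [-0.1, 0.4, -1.3]
width: 29.9
```

```bash
python3 go.py;  python3 - <<'E'
from h import *
st=status.read_state(); d=viewer.get_image("wrist"); np.savez("pics/w5.npz",**d,pos=st["eef_pos"],rot=st["tool_rot"])
a=np.load("pics/w4.npz")["img"]
cv2.imwrite("pics/w5.png",cv2.resize(d["img"][180:,130:400,::-1],None,fx=2.5,fy=2.5,interpolation=cv2.INTER_CUBIC))
E
```

```text
6.55 [525.3 121.1 113.5] [ 1.7995e+02 -1.0000e-02  8.3880e+01] F [-0.14  0.4  -1.33] w 29.87 q [-0.53  0.63  0.39  1.93 -0.38  0.65 -0.01]
```

View pics/w5.png

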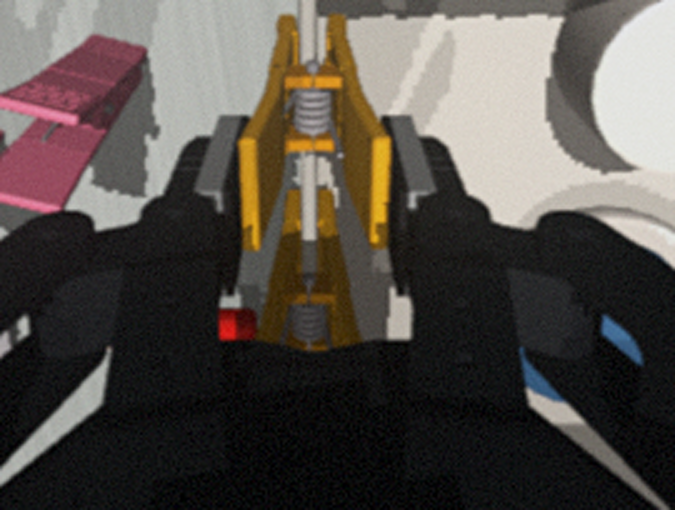

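>>> {"fn": "play_rows", "kwargs": {
  "series": [
    [0, 0, 0, 0, 0.5],
    [0, 0, 0, 0, 0.5],
    [0, 0.4, 0, 0, 0.5],
    [0, 0.8, 0, 0, 0.5],
    [0, 0.8, 0, 0, 0.5],
    [0, 0.8, 0, 0, 0.5]
  ]
}}

```text
clock: 7.2
eef_pos: [532.4, 120.3, 113.4]
tool_rot: [-3.14, -0.0, 1.464]
force: [-4.2, 0.2, 2.2]
width: 42.8
```

```bash
cat > avg.py <<'E'
from h import *
L=[]
for i in range(5):
    viewer.get_image("top"); s=status.read_state(); L.append(np.r_[s["force"],s["torque"],s["width"],s["eef_pos"]])
L=np.array(L);print(s["clock"],"F",L[:,:3].mean(0).round(2),"sd",L[:,:3].std(0).round(2),"T",L[:,3:6].mean(0).round(3),"w",L[:,6].mean().round(2),"pos",L[:,7:].mean(0).round(2))
E
python3 avg.py
```

```text
7.45 F [-3.23  0.1   2.73] sd [0.52 0.46 0.36] T [0.092 0.681 0.007] w 42.68 pos [532.47 120.31 113.37]
```

>>> {"fn": "play_rows", "kwargs": {
  "series": [
    [0, -0.8, 0, 0, 0.2],
    [0, -0.8, 0, 0, 0.1],
    [-3.3, -0.8, 0, 0, 0.1],
    [-6.6, -0.8, 0, 0, 0.1],
    [-6.6, -0.8, 0, 0, 0.4],
    [-6.6, -0.8, 0, 0, 0.5],
    [-6.6, -0.8, 0, 0, 0.5],
    [-6.6, -0.8, 0, 0, 0.5]
  ]
}}

```text
clock: 8.25
eef_pos: [518.2, 56.8, 113.4]
tool_rot: [3.141, -0.001, 1.466]
force: [-0.2, 0.8, -0.1]
width: 42.5
```

>>> {"fn": "play_rows", "kwargs": {
  "series": [
    [0, 0.4, 0, 0, 0.5],
    [0, 0.8, 0, 0, 0.5],
    [0, 0.8, 0, 0, 0.5],
    [0, 0.8, 0, 0, 0.5]
  ]
}}

```text
clock: 8.65
eef_pos: [525.8, 54.8, 113.3]
tool_rot: [-3.141, -0.0, 1.464]
force: [-0.4, -0.1, -0.8]
width: 42.9
```

```bash
python3 avg.py
```

```text
8.9 F [-0.1   0.29  0.26] sd [0.38 0.35 0.4 ] T [0.061 0.086 0.018] w 42.74 pos [525.65  54.69 113.33]
```

>>> {"fn": "play_rows", "kwargs": {
  "series": [
    [0, 0.4, 0, 0, 0.5],
    [0, 0.4, 0, 0, 0.5],
    [0, 0.4, 0, 0, 0.5]
  ]
}}

```text
clock: 9.2
eef_pos: [529.9, 54.1, 113.4]
tool_rot: [3.142, 0.0, 1.464]
force: [-0.6, 0.1, 0.1]
width: 42.9
```

```bash
python3 avg.py
```

```text
9.45 F [-0.47  0.01  0.26] sd [0.59 0.41 0.84] T [0.033 0.112 0.011] w 42.82 pos [529.74  54.15 113.41]
```

>>> {"fn": "play_rows", "kwargs": {
  "series": [
    [0, -1.2, 0, 0, 0.2],
    [0, -1.2, 0, 0, 0.1],
    [-3, -1.2, 0, 0, 0.1],
    [-5.8, -1.2, 0, 0, 0.1],
    [-5.8, -1.2, 0, 0, 0.4],
    [-5.8, -1.2, 0, 0, 0.5],
    [-5.8, -1.2, 0, 0, 0.5],
    [-5.8, -1.2, 0, 0, 0.5]
  ]
}}

```text
clock: 10.25
eef_pos: [512.0, -1.0, 113.3]
tool_rot: [3.141, -0.001, 1.466]
force: [0.5, 0.3, -0.4]
width: 42.8
```

>>> {"fn": "play_rows", "kwargs": {
  "series": [
    [0, 0.4, 0, 0, 0.5],
    [0, 0.9, 0, 0, 0.5],
    [0, 0.9, 0, 0, 0.5],
    [0, 0.9, 0, 0, 0.5]
  ]
}}

```text
clock: 10.65
eef_pos: [520.7, -2.9, 113.3]
tool_rot: [-3.141, -0.0, 1.464]
force: [0.5, -0.1, -0.5]
width: 43.1
```

```bash
python3 avg.py
```

```text
10.9 F [-0.84  1.09 -0.2 ] sd [0.27 0.63 0.29] T [0.067 0.074 0.013] w 42.62 pos [520.44  -3.1  113.32]
```

>>> {"fn": "play_rows", "kwargs": {
  "series": [
    [0, -0.9, 0, 0, 0.2],
    [0, -0.9, 0, 0, 0.1],
    [-2.4, -0.9, 0, 0, 0.1],
    [-4.8, -0.9, 0, 0, 0.1],
    [-4.8, -0.9, 0, 0, 0.4],
    [-4.8, -0.9, 0, 0, 0.5],
    [-4.8, -0.9, 0, 0, 0.5],
    [-4.8, -0.9, 0, 0, 0.5]
  ]
}}

```text
clock: 11.7
eef_pos: [506.6, -48.8, 113.3]
tool_rot: [-3.141, -0.001, 1.466]
force: [0.0, 0.3, -0.1]
width: 42.8
```

>>> {"fn": "play_rows", "kwargs": {
  "series": [
    [0, 0.4, 0, 0, 0.5],
    [0, 0.9, 0, 0, 0.5],
    [0, 0.9, 0, 0, 0.5],
    [0, 0.9, 0, 0, 0.5]
  ]
}}

```text
clock: 12.1
eef_pos: [514.8, -50.5, 113.2]
tool_rot: [-3.14, -0.0, 1.464]
force: [-3.7, 0.5, 3.0]
width: 42.4
```

```bash
python3 avg.py
```

```text
12.35 F [-3.38  1.53  2.21] sd [0.37 0.34 0.32] T [ 0.309  0.682 -0.037] w 42.81 pos [515.01 -50.55 113.28]
```

Clips 1 and 4 resist (about 0.68 Nm wrist moment, 3.3 N). Clips 2 and 3 give way (about 0.1 Nm), so those two are tired. I'll grip clip 4 now, 12 mm lower.

>>> {"fn": "play_rows", "kwargs": {
  "series": [
    [0, -0.9, 0, 0, 0.45],
    [0, -0.9, 0, 0, 0.45],
    [0, -0.9, 1.2, 0, 0.45],
    [0, -0.9, 1.2, 0, 0.55],
    [0, -0.9, 1.2, 0, 0.62],
    [0, -0.9, 1.2, 0, 0.68],
    [0, -0.9, 1.2, 0, 0.74],
    [0, -0.9, 1.2, 0, 0.8]
  ]
}}

```text
clock: 13.15
eef_pos: [506.8, -50.0, 101.5]
tool_rot: [3.141, 0.0, 1.464]
force: [-0.1, 0.4, -0.1]
width: 17.8
```

>>> {"fn": "play_rows", "kwargs": {
  "series": [
    [0, 0, 0, 0, 0.85],
    [0, 0, 0, 0, 0.9],
    [0, 0, 0, 0, 0.9],
    [0, 0, 0, 0, 0.9]
  ]
}}

```text
clock: 13.55
eef_pos: [506.6, -49.9, 101.4]
tool_rot: [-3.142, -0.0, 1.464]
force: [0.8, 0.0, 0.2]
width: 16.6
```

```bash
python3 go.py
```

```text
13.55 [506.6 -49.9 101.4] [-180.     -0.     83.88] F [0.76 0.   0.21] w 16.58 q [-0.19  0.61  0.34  2.01 -0.37  0.57  0.3 ]
```

>>> {"fn": "play_rows", "kwargs": {
  "series": [
    [0, 0, -3, 0, 0.9],
    [0, 0, -7, 0, 0.9],
    [0, 0, -11, 0, 0.9],
    [-5, -0.5, -15, -3, 0.9],
    [-10, -1, -15, -7, 0.9],
    [-15, -1.5, -15, -14, 0.9],
    [-20, -2, -15, -14, 0.9],
    [-25, -2.5, -15, -14, 0.9]
  ]
}}

```text
clock: 14.35
eef_pos: [457.1, -285.2, 251.8]
tool_rot: [3.141, 0.0, 1.709]
force: [0.8, 0.6, 0.5]
width: 16.4
```

```bash
python3 go.py 447 -370 250 98
python3 - <<'E'
from h import *
st=status.read_state(); d=viewer.get_image("wrist"); np.savez("pics/w6.npz",**d,pos=st["eef_pos"],rot=st["tool_rot"])
cv2.imwrite("pics/w6.png",cv2.resize(d["img"][:,:,::-1],(800,600),interpolation=cv2.INTER_CUBIC))
E
```

```text
14.35 [ 457.1 -285.2  251.8] [179.95   0.    97.91] F [0.8  0.64 0.54] w 16.42 q [ 0.22  0.44  0.42  1.78 -0.22  0.96  0.87]
row [-8.26 -2.16  0.18] turn -0.09
```

View pics/w6.png

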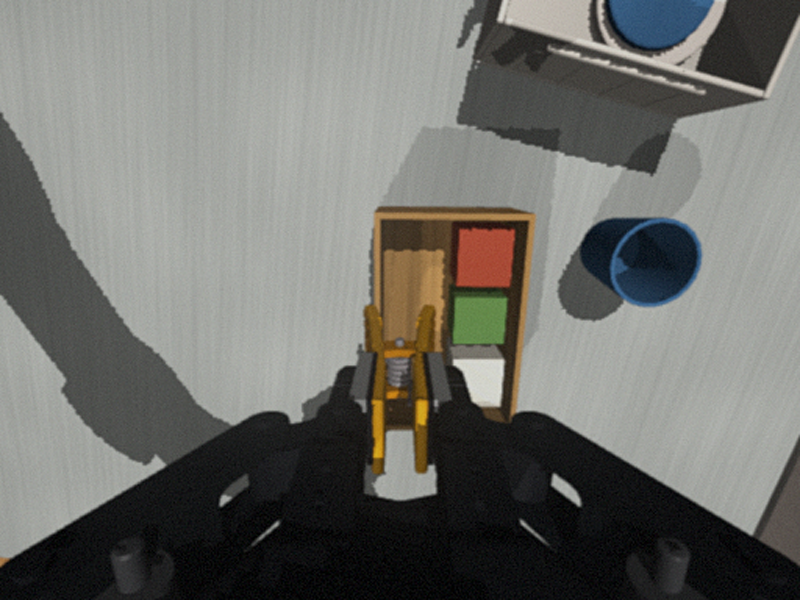

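Wrist view: clip 4 is held with its jaws open (jaw tips at about (372,308) and (427,308)). The box's front rim runs from (377,209) down to about (374,300), its back rim from (534,213) to (517,418), and the cup is clear at (655,262).

Run:
```python
from h import *
w=wcam(dict(np.load("pics/w6.npz")))
k=.64
for uv in [(376,208),(534,213),(517,418),(374.5,250),(373,300)]: print(uv,onz(w,np.array(uv)*k,80).round(1)[0,:2])
# wood rim profile per row, print bright wood columns
hsv=cv2.cvtColor(w["img"],cv2.COLOR_RGB2HSV)
for r in range(138,196,6):
    row=hsv[r]; m=(row[:,1]>70)&(row[:,0]>8)&(row[:,0]<24)&(row[:,2]>105); xs=np.where(m[225:262])[0]+225
    e=xs[0] if len(xs) else None; gap=[x for x in xs if x<252]
    print(r,e,gap, onz(w,(e,r+.5),80).round(1)[0,:2] if e else "")
# jaw tips of clip : held z jaw tips
print("jaw mid",(proj(w,[tuple(w["pos"]+np.array([0,0,-36.4]))])/k).round(0))
```

```text
(376, 208) [ 433.  -240.9]
(534, 213) [ 558.8 -227.4]
(517, 418) [ 585.8 -412.3]
(374.5, 250) [ 435.8 -274.6]
(373, 300) [ 439.8 -317.3]
138 240 [np.int64(240), np.int64(241), np.int64(242), np.int64(243), np.int64(244), np.int64(245), np.int64(246), np.int64(247), np.int64(248), np.int64(249), np.int64(250), np.int64(251)] [ 433.  -247.6]
144 240 [np.int64(240), np.int64(241), np.int64(242), np.int64(243)] [ 433.9 -255. ]
150 239 [np.int64(239), np.int64(240), np.int64(241), np.int64(242), np.int64(243)] [ 433.5 -262.7]
156 239 [np.int64(239), np.int64(240), np.int64(241), np.int64(242), np.int64(243)] [ 434.4 -270.3]
162 239 [np.int64(239), np.int64(240), np.int64(241), np.int64(242), np.int64(243), np.int64(246), np.int64(247), np.int64(248), np.int64(249), np.int64(250), np.int64(251)] [ 435.4 -277.9]
168 239 [np.int64(239), np.int64(240), np.int64(241), np.int64(242), np.int64(243), np.int64(246), np.int64(247), np.int64(248), np.int64(249), np.int64(250), np.int64(251)] [ 436.3 -285.7]
174 239 [np.int64(239), np.int64(240), np.int64(241), np.int64(242), np.int64(243), np.int64(246), np.int64(247), np.int64(248), np.int64(249), np.int64(250), np.int64(251)] [ 437.3 -293.6]
180 239 [np.int64(239), np.int64(240), np.int64(241), np.int64(242), np.int64(243), np.int64(246), np.int64(247), np.int64(248), np.int64(249), np.int64(250), np.int64(251)] [ 438.2 -301.6]
186 239 [np.int64(239), np.int64(240), np.int64(241), np.int64(242), np.int64(243), np.int64(246), np.int64(247), np.int64(248), np.int64(249), np.int64(250), np.int64(251)] [ 439.2 -309.7]
192 239 [np.int64(239), np.int64(240), np.int64(241), np.int64(242), np.int64(243), np.int64(246), np.int64(247), np.int64(248), np.int64(249), np.int64(250), np.int64(251)] [ 440.2 -317.9]
jaw mid [[398. 320.]]
```

```bash
python3 go.py 448.8 -365 170 98
```

```text
14.4 [ 453.  -296.7  252.4] [-179.92    0.55   97.2 ] F [-1.46 -7.62  1.71] w 16.57 q [ 0.23  0.45  0.43  1.78 -0.21  0.96  0.87]
row [-6.65 -1.26  8.31] turn -0.8
```

>>> {"fn": "play_rows", "kwargs": {
  "series": [
    [-4, -1, 2, 0, 0.9],
    [-6.8, -1.55, 5, 0, 0.9],
    [-6.8, -1.55, 8.1, 0, 0.9],
    [-6.8, -1.55, 8.1, 0, 0.9],
    [-6.8, -1.55, 8.1, 0, 0.9]
  ]
}}

```text
clock: 14.9
eef_pos: [451.7, -352.1, 170.4]
tool_rot: [-3.141, -0.001, 1.709]
force: [-0.2, -0.3, -0.3]
width: 16.6
```

```bash
python3 go.py 448.8 -365 83 98
python3 - <<'E'
from h import *
st=status.read_state(); d=viewer.get_image("wrist"); np.savez("pics/w7.npz",**d,pos=st["eef_pos"],rot=st["tool_rot"])
w=wcam(dict(np.load("pics/w7.npz")))
hsv=cv2.cvtColor(w["img"],cv2.COLOR_RGB2HSV)
for r in range(100,230,8):
    row=hsv[r]; m=(row[:,1]>70)&(row[:,0]>8)&(row[:,0]<24)&(row[:,2]>105); xs=np.where(m[215:275])[0]+215
    runs=np.split(xs,np.where(np.diff(xs)>1)[0]+1) if len(xs) else []
    print(r,[(int(a[0]),int(a[-1])) for a in runs], onz(w,((runs[0][0]+min(runs[0][-1],runs[0][0]+7)+1)/2,r+.5),80).round(1)[0,:2] if runs else "")
E
```

```text
14.9 [ 451.7 -352.1  170.4] [-1.7996e+02 -7.0000e-02  9.7910e+01] F [-0.22 -0.33 -0.33] w 16.62 q [ 0.37  0.59  0.38  1.78 -0.29  0.82  1.03]
row [-1.24 -0.46  8.74] turn -0.09
100 [(249, 254)] [ 437.7 -271.2]
108 [(249, 254)] [ 438.7 -278.1]
116 [(248, 254)] [ 439.2 -285.2]
124 [(249, 274)] [ 441.5 -292.2]
132 [(249, 274)] [ 442.5 -299.5]
140 [(249, 274)] [ 443.5 -306.9]
148 [(249, 274)] [ 444.5 -314.4]
156 [(248, 274)] [ 444.6 -322.2]
164 [(248, 274)] [ 445.7 -330. ]
172 [(249, 274)] [ 447.7 -337.8]
180 [(248, 274)] [ 447.8 -346. ]
188 [(248, 274)] [ 448.9 -354.2]
196 [(234, 240), (248, 274)] [ 435.5 -364.5]
204 [(237, 244), (248, 274)] [ 440.1 -372.6]
212 [(237, 243), (248, 266), (268, 273)] [ 440.6 -381.3]
220 [(238, 251), (258, 264), (266, 272)] [ 443.2 -389.9]
228 [(242, 255), (257, 261), (267, 269)] [ 448.5 -398.3]
```

```bash
python3 go.py 449.4 -365 170 97.5
```

```text
14.95 [ 452.5 -352.5  171.5] [1.7994e+02 3.0000e-02 9.7940e+01] F [-0.46 -0.2  -0.4 ] w 16.39 q [ 0.37  0.59  0.38  1.78 -0.29  0.82  1.03]
row [-1.19 -0.48  0.15] turn 0.44
```

>>> {"fn": "play_rows", "kwargs": {
  "series": [
    [-0.2, -0.42, 2, 0.4, 0.9],
    [-0.2, -0.42, 4, 0.4, 0.9],
    [-0.2, -0.42, 4, 0.4, 0.9],
    [-0.2, -0.42, 4, 0.4, 0.9]
  ]
}}

```text
clock: 15.35
eef_pos: [448.9, -355.5, 132.0]
tool_rot: [3.14, 0.001, 1.703]
force: [0.6, -0.6, -0.3]
width: 16.3
```

```bash
python3 go.py 448.6 -355 83 97.5
```

```text
15.35 [ 448.9 -355.5  132. ] [1.799e+02 7.000e-02 9.755e+01] F [ 0.64 -0.65 -0.26] w 16.26 q [ 0.39  0.64  0.36  1.82 -0.32  0.73  1.05]
row [ 0.06 -0.03  4.9 ] turn 0.05
```

>>> {"fn": "play_rows", "kwargs": {
  "series": [
    [0, 0, 1.5, 0, 0.9],
    [0, 0, 3, 0, 0.9],
    [0, 0, 4.9, 0, 0.9],
    [0, 0, 4.9, 0, 0.9],
    [0, 0, 4.9, 0, 0.9]
  ]
}}

```text
clock: 15.85
eef_pos: [448.6, -355.9, 82.8]
tool_rot: [3.14, 0.001, 1.702]
force: [-0.6, -0.7, -0.4]
width: 16.5
```

```bash
python3 go.py
```

```text
15.85 [ 448.6 -355.9   82.8] [1.7992e+02 7.0000e-02 9.7500e+01] F [-0.63 -0.68 -0.36] w 16.54 q [ 0.42  0.71  0.32  1.86 -0.35  0.63  1.08]
```

No contact on the way down. I'll release gradually.

>>> {"fn": "play_rows", "kwargs": {
  "series": [
    [0, 0, 0, 0, 0.75],
    [0, 0, 0, 0, 0.68],
    [0, 0, 0, 0, 0.62],
    [0, 0, 0, 0, 0.62]
  ]
}}

```text
clock: 16.25
eef_pos: [447.9, -355.6, 81.8]
tool_rot: [3.141, 0.0, 1.701]
force: [-0.1, -0.2, -0.5]
width: 32.4
```

>>> {"fn": "play_rows", "kwargs": {
  "series": [
    [0, 0, 0, 0, 0.45],
    [0, 0, 0, 0, 0.45],
    [0, 0, -2, 0, 0.4],
    [0, 0, -5, 0, 0.3],
    [0, 0, -9, 0, 0.3],
    [0, 0, -14, 0, 0.3]
  ]
}}

```text
clock: 16.85
eef_pos: [446.8, -354.5, 221.5]
tool_rot: [-3.139, -0.002, 1.701]
force: [1.0, 0.0, -0.5]
width: 59.9
```

```bash
python3 go.py
python3 - <<'E'
from h import *
st=status.read_state(); d=viewer.get_image("wrist"); np.savez("pics/w8.npz",**d,pos=st["eef_pos"],rot=st["tool_rot"])
w=wcam(dict(np.load("pics/w8.npz")))
m,l,b=blobs(w["img"],(17,150,110),(33,255,255),40)
for i,c,s in b: print(c.round(),s,onz(w,[(s[0],s[1]+s[3]/2),(s[0]+s[2],s[1]+s[3]/2)],143).round(0)[:,:2].tolist())
print(proj(w,[(448.6,-355.9,143)]).round())
t=viewer.get_image("top"); np.savez("pics/t2.npz",**t)
m,l,b=blobs(t["img"],(18,130,90),(32,255,255),10)
for i,c,s in b: print("T",c.round(1),s,onz(t,c,140).round(0)[0,:2])
E
```

```text
16.85 [ 446.8 -354.5  221.5] [-1.7984e+02 -1.4000e-01  9.7470e+01] F [ 1.04  0.04 -0.54] w 59.86 q [ 0.35  0.53  0.42  1.73 -0.26  0.94  1.  ]
[269. 186.] [258 165  18  44 218] [[449.0, -351.0], [466.0, -349.0]]
[244. 187.] [238 166  18  42 174] [[430.0, -353.0], [447.0, -351.0]]
[[257. 192.]]
T [205.3 184.4] [201 183  11   4  28] [541. 124.]
T [232.6 187.8] [229 187   9   4  20] [533.  57.]
T [257.6 190.2] [254 189   9   3  19] [526.  -3.]
T [205.6 196.3] [199 191  13   9  42] [512. 123.]
T [232.  199.7] [227 198  11   4  36] [504.  59.]
T [257.4 202.2] [252 200  11   5  35] [497.  -3.]
T [401.6 218.4] [392 214  21  14  82] [ 457. -347.]
T [408.1 228.8] [403 227  11   4  32] [ 432. -361.]
```

```bash
python3 go.py 525 121.5 200 84
```

```text
16.95 [ 450.8 -359.   227.9] [179.48   0.52  97.46] F [ 1.26 -0.54  0.09] w 59.82 q [ 0.35  0.52  0.42  1.73 -0.26  0.94  1.  ]
row [46.7  13.57  2.49] turn 13.46
```

>>> {"fn": "play_rows", "kwargs": {
  "series": [
    [46.7, 13.5, 2.5, 13.5, 0.2],
    [46.7, 13.5, 2.5, 13.5, 0.2],
    [46.7, 13.5, 2.5, 13.5, 0.2],
    [46.7, 13.5, 2.5, 13.5, 0.2],
    [46.7, 13.5, 2.5, 13.5, 0.2],
    [46.7, 13.5, 2.5, 13.5, 0.2],
    [46.7, 13.5, 2.5, 13.5, 0.2],
    [46.7, 13.5, 2.5, 13.5, 0.2]
  ]
}}

```text
clock: 17.75
eef_pos: [507.8, 41.5, 200.6]
tool_rot: [3.141, -0.0, 1.466]
force: [1.2, -0.8, 0.3]
width: 68.3
```

```bash
python3 go.py 525 121.5 200 84
```

```text
17.75 [507.8  41.5 200.6] [ 1.7998e+02 -1.0000e-02  8.3980e+01] F [ 1.18 -0.79  0.33] w 68.33 q [-0.47  0.48  0.48  1.92 -0.3   0.81  0.07]
row [8.13 0.88 0.07] turn -0.02
```

>>> {"fn": "play_rows", "kwargs": {
  "series": [
    [7, 0.9, 0, 0, 0.2],
    [7, 0.9, 0, 0, 0.2],
    [7, 0.9, 0, 0, 0.2],
    [7, 0.9, 0, 0, 0.2]
  ]
}}

```text
clock: 18.15
eef_pos: [523.7, 107.7, 200.5]
tool_rot: [-3.141, 0.001, 1.466]
force: [-0.6, -1.2, 0.6]
width: 68.4
```

```bash
python3 go.py 525 121.5 130 84
```

```text
18.15 [523.7 107.7 200.5] [-1.7997e+02  6.0000e-02  8.4010e+01] F [-0.61 -1.22  0.61] w 68.44 q [-0.58  0.51  0.48  1.86 -0.3   0.85 -0.05]
row [ 1.4  -0.01  7.05] turn 0.01
```

>>> {"fn": "play_rows", "kwargs": {
  "series": [
    [1.2, 0, 3, 0, 0.3],
    [1.2, 0, 7, 0, 0.4],
    [1.2, 0, 7, 0, 0.4],
    [1.2, 0, 7, 0, 0.4]
  ]
}}

```text
clock: 18.55
eef_pos: [525.1, 117.9, 131.2]
tool_rot: [-3.141, 0.001, 1.463]
force: [0.5, -0.2, 1.4]
width: 51.6
```

```bash
python3 go.py 525 121.5 101.4 84
```

```text
18.55 [525.1 117.9 131.2] [-1.7995e+02  8.0000e-02  8.3800e+01] F [ 0.49 -0.22  1.41] w 51.56 q [-0.55  0.61  0.42  1.91 -0.37  0.7  -0.01]
row [ 0.37 -0.05  2.98] turn -0.2
```

>>> {"fn": "play_rows", "kwargs": {
  "series": [
    [0.35, -0.05, 1.5, 0, 0.45],
    [0.35, -0.05, 3, 0, 0.45],
    [0.35, -0.05, 3, 0, 0.5],
    [0.35, -0.05, 3, 0, 0.6],
    [0.35, -0.05, 3, 0, 0.7],
    [0.35, -0.05, 3, 0, 0.8],
    [0.35, -0.05, 3, 0, 0.9],
    [0.35, -0.05, 3, 0, 0.9]
  ]
}}

```text
clock: 19.35
eef_pos: [525.4, 123.6, 101.2]
tool_rot: [3.141, -0.0, 1.466]
force: [0.2, -0.5, -0.9]
width: 16.1
```

>>> {"fn": "play_rows", "kwargs": {
  "series": [
    [0, 0, 0, 0, 0.9],
    [0, 0, -3, 0, 0.9],
    [0, 0, -7, 0, 0.9],
    [0, 0, -11, 0, 0.9],
    [0, 0, -16, 0, 0.9]
  ]
}}

```text
clock: 19.85
eef_pos: [524.0, 123.4, 261.4]
tool_rot: [-3.139, 0.001, 1.466]
force: [1.7, 1.0, 0.1]
width: 16.1
```

```bash
python3 go.py 441 -285 260 97.5
```

```text
19.85 [524.  123.4 261.4] [-1.7985e+02  8.0000e-02  8.3970e+01] F [1.71 1.   0.06] w 16.13 q [-0.64  0.45  0.52  1.77 -0.26  1.   -0.12]
row [-41.48  -3.96   0.21] turn -13.53
```

>>> {"fn": "play_rows", "kwargs": {
  "series": [
    [-41.5, -4, 0, -13.5, 0.9],
    [-41.5, -4, 0, -13.5, 0.9],
    [-41.5, -4, 0, -13.5, 0.9],
    [-41.5, -4, 0, -13.5, 0.9],
    [-41.5, -4, 0, -13.5, 0.9],
    [-41.5, -4, 0, -13.5, 0.9],
    [-41.5, -4, 0, -13.5, 0.9],
    [-41.5, -4, 0, -13.5, 0.9]
  ]
}}

```text
clock: 20.65
eef_pos: [444.6, -270.1, 261.0]
tool_rot: [3.141, -0.0, 1.702]
force: [1.1, 0.0, 0.4]
width: 15.7
```

```bash
python3 go.py 440 -290 200 97.5
```

```text
20.65 [ 444.6 -270.1  261. ] [ 1.7998e+02 -1.0000e-02  9.7490e+01] F [1.14 0.05 0.41] w 15.69 q [ 0.13  0.42  0.52  1.82 -0.25  0.97  0.88]
row [-1.92 -0.72  6.1 ] turn -0.01
```

>>> {"fn": "play_rows", "kwargs": {
  "series": [
    [-0.5, -0.3, 3, 0, 0.9],
    [-0.5, -0.3, 7, 0, 0.9],
    [-0.5, -0.3, 11, 0, 0.9],
    [-0.5, -0.3, 11.5, 0, 0.9],
    [-0.5, -0.3, 11.5, 0, 0.9]
  ]
}}

```text
clock: 21.15
eef_pos: [442.4, -273.6, 145.5]
tool_rot: [-3.14, -0.001, 1.701]
force: [-0.3, -0.2, 0.6]
width: 15.8
```

```bash
python3 go.py 440 -290 132 97.5
python3 - <<'E'
from h import *
st=status.read_state(); d=viewer.get_image("wrist"); np.savez("pics/w9.npz",**d,pos=st["eef_pos"],rot=st["tool_rot"])
w=wcam(dict(np.load("pics/w9.npz")))
hsv=cv2.cvtColor(w["img"],cv2.COLOR_RGB2HSV)
for r in range(60,180,8):
    row=hsv[r]; m=(row[:,1]>70)&(row[:,0]>8)&(row[:,0]<24)&(row[:,2]>105); xs=np.where(m[215:275])[0]+215
    runs=np.split(xs,np.where(np.diff(xs)>1)[0]+1) if len(xs) else []
    if runs: print(r,[(int(a[0]),int(a[-1])) for a in runs], onz(w,(runs[0][0],r+.5),80).round(1)[0,:2])
E
```

```text
21.15 [ 442.4 -273.6  145.5] [-1.7989e+02 -6.0000e-02  9.7470e+01] F [-0.31 -0.17  0.64] w 15.78 q [ 0.21  0.57  0.43  1.95 -0.36  0.7   0.99]
row [-1.6  -0.45  1.35] turn -0.03
164 [(247, 274)] [ 431.9 -247.4]
172 [(247, 252)] [ 432.7 -254.5]
```

>>> {"fn": "play_rows", "kwargs": {
  "series": [
    [-1.6, -0.45, 0.5, 0, 0.9],
    [-1.6, -0.45, 1.3, 0, 0.9],
    [-1.6, -0.45, 1.3, 0, 0.9],
    [-1.6, -0.45, 1.3, 0, 0.9]
  ]
}}

```text
clock: 21.6
eef_pos: [441.1, -289.5, 133.5]
tool_rot: [3.141, -0.0, 1.702]
force: [-0.1, -0.0, -0.6]
width: 16.1
```

```bash
python3 go.py 440 -290 83 97.5
```

```text
21.6 [ 441.1 -289.5  133.5] [ 1.7995e+02 -1.0000e-02  9.7520e+01] F [-0.15 -0.03 -0.62] w 16.06 q [ 0.25  0.59  0.42  1.94 -0.37  0.68  1.03]
row [-0.04 -0.12  5.05] turn 0.02
```

>>> {"fn": "play_rows", "kwargs": {
  "series": [
    [0, -0.1, 1.5, 0, 0.9],
    [0, -0.1, 3, 0, 0.9],
    [0, -0.1, 5, 0, 0.9],
    [0, -0.1, 5, 0, 0.9],
    [0, -0.1, 5, 0, 0.9]
  ]
}}

```text
clock: 22.1
eef_pos: [439.8, -290.0, 83.3]
tool_rot: [3.142, -0.0, 1.702]
force: [0.5, 0.1, -0.2]
width: 16.1
```

>>> {"fn": "play_rows", "kwargs": {
  "series": [
    [0, 0, 0, 0, 0.75],
    [0, 0, 0, 0, 0.68],
    [0, 0, 0, 0, 0.62],
    [0, 0, 0, 0, 0.62]
  ]
}}

```text
clock: 22.5
eef_pos: [439.8, -290.4, 83.3]
tool_rot: [3.141, 0.0, 1.701]
force: [0.3, 0.3, 0.8]
width: 32.5
```

>>> {"fn": "play_rows", "kwargs": {
  "series": [
    [0, 0, 0, 0, 0.45],
    [0, 0, 0, 0, 0.45],
    [0, 0, -2, 0, 0.4],
    [0, 0, -5, 0, 0.3],
    [0, 0, -9, 0, 0.2],
    [0, 0, -12, 0, 0.2]
  ]
}}

```text
clock: 23.1
eef_pos: [439.9, -290.7, 204.8]
tool_rot: [3.141, 0.001, 1.701]
force: [0.3, -0.3, -0.3]
width: 68.4
```

```bash
python3 go.py 512 -3 180 84
python3 - <<'E'
from h import *
t=viewer.get_image("top"); np.savez("pics/t3.npz",**t)
m,l,b=blobs(t["img"],(18,130,90),(32,255,255),10)
for i,c,s in b: print("T",c.round(1),s,onz(t,c,140).round(0)[0,:2])
E
python3 go.py 512 -3 180 84
```

```text
23.1 [ 439.9 -290.7  204.8] [1.7994e+02 6.0000e-02 9.7460e+01] F [ 0.34 -0.32 -0.32] w 68.44 q [ 0.2   0.5   0.49  1.87 -0.3   0.84  0.97]
row [27.59 10.89  2.47] turn 13.46
T [232.9 188. ] [229 187   9   4  23] [532.  57.]
T [257.6 189.8] [254 189   9   3  14] [528.  -3.]
T [231.8 199.6] [226 197  12   5  39] [504.  59.]
T [257.3 202.2] [252 200  11   5  37] [497.  -2.]
T [374.9 221.5] [365 217  20  14  74] [ 450. -283.]
T [379.3 232.4] [374 230  11   5  35] [ 424. -293.]
23.15 [ 442.1 -292.6  209. ] [179.59   0.31  97.44] F [ 1.04 -1.4   3.29] w 68.01 q [ 0.2   0.49  0.49  1.87 -0.3   0.85  0.97]
row [27.83 10.67  2.82] turn 13.44
```

>>> {"fn": "play_rows", "kwargs": {
  "series": [
    [27.8, 10.7, 1, 13.4, 0.2],
    [27.8, 10.7, 1, 13.4, 0.2],
    [27.8, 10.7, 1, 13.4, 0.2],
    [27.8, 10.7, 1, 13.4, 0.2],
    [27.8, 10.7, 1, 13.4, 0.2],
    [27.8, 10.7, 1, 13.4, 0.2],
    [27.8, 10.7, 1, 13.4, 0.2],
    [27.8, 10.7, 1, 13.4, 0.2]
  ]
}}

```text
clock: 23.95
eef_pos: [509.5, 0.6, 192.5]
tool_rot: [-3.141, 0.0, 1.471]
force: [0.4, -0.3, 0.2]
width: 68.1
```

```bash
python3 go.py 512 -3 130 84
python3 - <<'E'
from h import *
t=viewer.get_image("top"); np.savez("pics/t4.npz",**t)
m,l,b=blobs(t["img"],(18,130,90),(32,255,255),10)
for i,c,s in b: print("T",c.round(1),s,onz(t,c,140).round(0)[0,:2])
E
python3 go.py 512 -3 130 84
```

```text
23.95 [509.5   0.6 192.5] [-1.7997e+02  2.0000e-02  8.4290e+01] F [ 0.39 -0.31  0.2 ] w 68.14 q [-0.44  0.5   0.56  1.93 -0.36  0.81  0.22]
row [-0.33  0.29  6.25] turn 0.29
T [401.5 219. ] [392 212  21  17 110] [ 455. -347.]
T [379.5 219.4] [377 218   6   4  17] [ 454. -294.]
T [406.  228.4] [398 226  16   5  48] [ 433. -357.]
T [379.6 232.7] [375 231  10   4  30] [ 423. -293.]
24.0 [509.2  -1.2 192.7] [-1.7999e+02  5.0000e-02  8.4100e+01] F [0.32 0.11 1.29] w 68.49 q [-0.44  0.5   0.56  1.93 -0.36  0.81  0.22]
row [-0.14  0.29  6.27] turn 0.1
```

>>> {"fn": "play_rows", "kwargs": {
  "series": [
    [-0.1, 0.3, 3, 0, 0.3],
    [-0.1, 0.3, 6, 0, 0.4],
    [-0.1, 0.3, 6, 0, 0.4],
    [-0.1, 0.3, 6, 0, 0.4]
  ]
}}

```text
clock: 24.4
eef_pos: [512.1, -3.9, 133.2]
tool_rot: [-3.141, 0.001, 1.464]
force: [1.0, -0.3, 0.5]
width: 51.2
```

```bash
python3 go.py 512 -3 101.4 84
```

```text
24.4 [512.1  -3.9 133.2] [-1.7997e+02  5.0000e-02  8.3900e+01] F [ 0.96 -0.31  0.51] w 51.16 q [-0.38  0.59  0.5   1.98 -0.44  0.67  0.29]
row [ 0.1  -0.01  3.18] turn -0.1
```

>>> {"fn": "play_rows", "kwargs": {
  "series": [
    [0.1, 0, 1.5, 0, 0.45],
    [0.1, 0, 3.1, 0, 0.45],
    [0.1, 0, 3.1, 0, 0.5],
    [0.1, 0, 3.1, 0, 0.6],
    [0.1, 0, 3.1, 0, 0.7],
    [0.1, 0, 3.1, 0, 0.8],
    [0.1, 0, 3.1, 0, 0.9],
    [0.1, 0, 3.1, 0, 0.9]
  ]
}}

```text
clock: 25.2
eef_pos: [512.7, -1.0, 102.2]
tool_rot: [3.141, -0.0, 1.468]
force: [-0.2, 0.5, -0.8]
width: 15.6
```

>>> {"fn": "play_rows", "kwargs": {
  "series": [
    [0, 0, 0, 0, 0.9],
    [0, 0, -3, 0, 0.9],
    [0, 0, -7, 0, 0.9],
    [0, 0, -11, 0, 0.9],
    [0, 0, -16, 0, 0.9]
  ]
}}

```text
clock: 25.7
eef_pos: [511.2, -0.9, 262.5]
tool_rot: [-3.139, 0.001, 1.467]
force: [0.7, -0.1, -0.5]
width: 15.7
```

```bash
python3 go.py 497 300 240 84
```

```text
25.7 [511.2  -0.9 262.5] [-1.7983e+02  4.0000e-02  8.4070e+01] F [ 0.75 -0.06 -0.55] w 15.67 q [-0.49  0.42  0.62  1.84 -0.29  0.98  0.16]
row [29.79 -4.52  2.24] turn 0.07
```

>>> {"fn": "play_rows", "kwargs": {
  "series": [
    [29.8, -4.5, 0, 0, 0.9],
    [29.8, -4.5, 0, 0, 0.9],
    [29.8, -4.5, 0, 0, 0.9],
    [29.8, -4.5, 0, 0, 0.9],
    [29.8, -4.5, 0, 0, 0.9],
    [29.8, -4.5, 0, 0, 0.9],
    [29.8, -4.5, 2, 0, 0.9],
    [29.8, -4.5, 2, 0, 0.9]
  ]
}}

```text
clock: 26.5
eef_pos: [495.9, 301.2, 239.3]
tool_rot: [-3.137, 0.003, 1.471]
force: [0.1, -1.0, -1.5]
width: 15.3
```

```bash
python3 go.py 497 300 100 84
python3 - <<'E'
from h import *
st=status.read_state(); d=viewer.get_image("wrist"); np.savez("pics/w10.npz",**d,pos=st["eef_pos"],rot=st["tool_rot"])
w=wcam(dict(np.load("pics/w10.npz")))
m,l,b=blobs(w["img"],(90,80,60),(108,255,255),500)
for i,c,s in b:
    q=cv2.boxPoints(cv2.minAreaRect(np.argwhere(l==i)[:,::-1].astype(np.float32))); print(s,onz(w,q,90).round(0)[:,:2].tolist())
E
python3 go.py 497 300 100 84
```

```text
26.5 [495.9 301.2 239.3] [-179.76    0.19   84.3 ] F [ 0.09 -1.02 -1.48] w 15.32 q [-0.95  0.55  0.57  1.68 -0.34  1.01 -0.36]
row [-0.06  0.18 13.93] turn 0.3
[  192    58   137   164 17077] [[402.0, 253.0], [441.0, 436.0], [587.0, 417.0], [575.0, 229.0]]
26.55 [497.3 299.3 240.7] [-1.7986e+02  1.7000e-01  8.4100e+01] F [ 0.23 -1.54  0.  ] w 15.67 q [-0.95  0.55  0.58  1.68 -0.34  1.01 -0.36]
row [ 0.11 -0.   14.07] turn 0.1
```

>>> {"fn": "play_rows", "kwargs": {
  "series": [
    [0, 0, 4, 0, 0.9],
    [0, 0, 8, 0, 0.9],
    [0, 0, 12, 0, 0.9],
    [0, 0, 14, 0, 0.9],
    [0, 0, 14, 0, 0.7],
    [0, 0, 14, 0, 0.5],
    [0, 0, 14, 0, 0.35],
    [0, 0, 14, 0, 0.35]
  ]
}}

```text
clock: 27.35
eef_pos: [499.7, 300.3, 103.7]
tool_rot: [3.139, -0.002, 1.467]
force: [0.5, -0.9, 0.8]
width: 55.6
```

>>> {"fn": "play_rows", "kwargs": {
  "series": [
    [0, 0, 0, 0, 0.35],
    [0, 0, -4, 0, 0.3],
    [0, 0, -8, 0, 0.2],
    [0, 0, -12, 0, 0.2]
  ]
}}

```text
clock: 27.75
eef_pos: [498.3, 299.9, 223.7]
tool_rot: [3.141, 0.0, 1.467]
force: [1.1, -0.3, -0.2]
width: 68.5
```

```bash
python3 go.py 518.2 56 195 84
python3 - <<'E'
from h import *
st=status.read_state(); d=viewer.get_image("wrist"); np.savez("pics/w11.npz",**d,pos=st["eef_pos"],rot=st["tool_rot"])
w=wcam(dict(np.load("pics/w11.npz")))
m,l,b=blobs(w["img"],(17,120,70),(33,255,255),30)
for i,c,s in b: print(c.round(),s,onz(w,c,15).round(0)[0,:2])
E
python3 go.py 518.2 56 195 84
```

```text
27.75 [498.3 299.9 223.7] [179.99   0.    84.08] F [ 1.09 -0.32 -0.17] w 68.47 q [-0.95  0.57  0.57  1.71 -0.36  0.97 -0.35]
row [-24.05   4.5    2.87] turn 0.08
[259. 174.] [241 157  36  34 621] [503. 287.]
27.8 [502.3 301.3 230.5] [179.48  -0.41  84.06] F [ 1.2  -0.12  4.31] w 68.32 q [-0.95  0.56  0.57  1.7  -0.36  0.98 -0.35]
row [-24.26   4.09   3.41] turn 0.06
```

>>> {"fn": "play_rows", "kwargs": {
  "series": [
    [-24.2, 4.1, 1, 0, 0.2],
    [-24.2, 4.1, 2, 0, 0.2],
    [-24.2, 4.1, 3, 0, 0.2],
    [-24.2, 4.1, 3, 0, 0.2],
    [-24.2, 4.1, 3, 0, 0.2],
    [-24.2, 4.1, 3, 0, 0.2],
    [-24.2, 4.1, 3, 0, 0.2]
  ]
}}

```text
clock: 28.5
eef_pos: [514.4, 53.9, 192.2]
tool_rot: [3.141, -0.0, 1.464]
force: [0.1, 0.2, -0.6]
width: 68.3
```

```bash
python3 go.py 518.2 56 130 84
```

```text
28.5 [514.4  53.9 192.2] [ 1.7998e+02 -3.0000e-02  8.3880e+01] F [ 0.15  0.22 -0.62] w 68.31 q [-0.53  0.51  0.55  1.91 -0.36  0.81  0.11]
row [0.25 0.36 6.22] turn -0.12
```

>>> {"fn": "play_rows", "kwargs": {
  "series": [
    [0.3, 0.4, 3, 0, 0.3],
    [0.3, 0.4, 6, 0, 0.4],
    [0.3, 0.4, 6, 0, 0.4],
    [0.3, 0.4, 6, 0, 0.4]
  ]
}}

```text
clock: 28.9
eef_pos: [518.5, 59.0, 132.1]
tool_rot: [-3.141, -0.0, 1.47]
force: [0.5, -0.1, 0.4]
width: 51.5
```

```bash
python3 go.py 518.2 56 101.4 84
```

```text
28.9 [518.5  59.  132.1] [-1.7997e+02 -1.0000e-02  8.4200e+01] F [ 0.49 -0.06  0.38] w 51.52 q [-0.49  0.6   0.49  1.96 -0.43  0.68  0.16]
row [-0.3  -0.    3.07] turn 0.2
```

>>> {"fn": "play_rows", "kwargs": {
  "series": [
    [-0.3, 0, 1.5, 0, 0.45],
    [-0.3, 0, 3.1, 0, 0.45],
    [-0.3, 0, 3.1, 0, 0.5],
    [-0.3, 0, 3.1, 0, 0.6],
    [-0.3, 0, 3.1, 0, 0.7],
    [-0.3, 0, 3.1, 0, 0.8],
    [-0.3, 0, 3.1, 0, 0.9],
    [-0.3, 0, 3.1, 0, 0.9]
  ]
}}

```text
clock: 29.7
eef_pos: [518.4, 54.8, 101.2]
tool_rot: [3.141, -0.0, 1.468]
force: [0.2, 0.0, 0.4]
width: 15.6
```

>>> {"fn": "play_rows", "kwargs": {
  "series": [
    [0, 0, 0, 0, 0.9],
    [0, 0, -3, 0, 0.9],
    [0, 0, -7, 0, 0.9],
    [0, 0, -11, 0, 0.9],
    [0, 0, -16, 0, 0.9]
  ]
}}

```text
clock: 30.2
eef_pos: [517.0, 54.6, 261.5]
tool_rot: [-3.139, 0.001, 1.467]
force: [0.6, 1.2, -1.1]
width: 15.8
```

```bash
python3 go.py 504 360 240 84
```

```text
30.2 [517.   54.6 261.5] [-1.7984e+02  6.0000e-02  8.4060e+01] F [ 0.57  1.25 -1.14] w 15.83 q [-0.58  0.44  0.61  1.82 -0.29  0.99  0.05]
row [30.25 -4.45  2.13] turn 0.06
```

>>> {"fn": "play_rows", "kwargs": {
  "series": [
    [30.2, -4.4, 0, 0, 0.9],
    [30.2, -4.4, 0, 0, 0.9],
    [30.2, -4.4, 0, 0, 0.9],
    [30.2, -4.4, 0, 0, 0.9],
    [30.2, -4.4, 0, 0, 0.9],
    [30.2, -4.4, 0, 0, 0.9],
    [30.2, -4.4, 2, 0, 0.9],
    [30.2, -4.4, 2, 0, 0.9]
  ]
}}

```text
clock: 31.0
eef_pos: [502.9, 361.1, 237.9]
tool_rot: [-3.137, 0.003, 1.472]
force: [-0.7, -0.6, -1.0]
width: 16.1
```

```bash
python3 go.py 504 360 105 84
```

```text
31.0 [502.9 361.1 237.9] [-179.75    0.2    84.32] F [-0.68 -0.56 -0.95] w 16.07 q [-1.    0.61  0.56  1.58 -0.36  1.06 -0.44]
row [-0.05  0.18 13.29] turn 0.32
```

>>> {"fn": "play_rows", "kwargs": {
  "series": [
    [0, 0, 4, 0, 0.9],
    [0, 0, 8, 0, 0.9],
    [0, 0, 12, 0, 0.9],
    [0, 0, 13.5, 0, 0.9],
    [0, 0, 13.5, 0, 0.7],
    [0, 0, 13.5, 0, 0.5],
    [0, 0, 13.5, 0, 0.35],
    [0, 0, 13.5, 0, 0.35]
  ]
}}

```text
clock: 31.8
eef_pos: [506.8, 360.2, 107.9]
tool_rot: [3.139, -0.002, 1.467]
force: [-0.6, -0.3, -0.8]
width: 55.5
```

>>> {"fn": "play_rows", "kwargs": {
  "series": [
    [0, 0, 0, 0, 0.35],
    [0, 0, -4, 0, 0.3],
    [0, 0, -9, 0, 0.2],
    [0, 0, -14, 0, 0.2],
    [5, -5, -14, 0, 0.2],
    [10, -10, -14, 0, 0.2],
    [15, -15, -14, 0, 0.2],
    [15, -15, -14, 0, 0.2]
  ]
}}

```text
clock: 32.6
eef_pos: [378.1, 516.4, 246.8]
tool_rot: [3.141, -0.001, 1.467]
force: [0.1, 0.9, 0.3]
width: 68.3
```

```bash
python3 go.py
python3 - <<'E'
from h import *
t=viewer.get_image("top"); s=viewer.get_image("scene"); np.savez("pics/t5.npz",**t); np.savez("pics/s5.npz",**s)
for n,d in (("T",t),("S",s)):
    m,l,b=blobs(d["img"],(18,130,90),(32,255,255),10)
    for i,c,q in b: print(n,c.round(1),q,onz(d,c,15).round(0)[0,:2],onz(d,c,140).round(0)[0,:2])
a=t["img"][160:260,75:215,::-1]; b=t["img"][165:240,335:445,::-1]; c=s["img"][65:165,125:230,::-1]; e=s["img"][270:384,285:415,::-1]
f=lambda i,w,h:cv2.resize(i,(w,h),interpolation=cv2.INTER_CUBIC)
o=np.vstack([np.hstack([f(a,400,286),f(b,400,286)]),np.hstack([f(c,400,314),f(e,400,314)])])
cv2.imwrite("pics/final.png",o)
E
```

```text
32.6 [378.1 516.4 246.8] [ 1.7999e+02 -8.0000e-02  8.4070e+01] F [0.08 0.91 0.28] w 68.35 q [-1.31  0.63  0.57  1.51 -0.37  1.1  -0.76]
T [113.2 194.1] [109 193   9   4  26] [537. 387.] [519. 347.]
T [138.9 197.8] [135 197   8   3  17] [527. 318.] [509. 284.]
T [144.3 206. ] [143 204   3   5  10] [504. 302.] [489. 270.]
T [110.6 207.6] [107 207   9   2  16] [501. 393.] [486. 352.]
T [136.5 210.8] [132 210   9   3  20] [492. 323.] [478. 289.]
T [401.9 218.4] [392 214  22  14  85] [ 468. -384.] [ 457. -348.]
T [375.  220.9] [364 217  20  12  65] [ 462. -312.] [ 451. -284.]
T [407.9 229. ] [403 228  11   3  30] [ 440. -398.] [ 431. -361.]
T [379.5 232.4] [374 230  11   5  33] [ 431. -323.] [ 423. -293.]
S [195.4  87.1] [189  70  21  35 156] [ 405. -425.] [ 453. -317.]
S [186.8  81.4] [181  76  12  10  25] [ 413. -456.] [ 461. -345.]
S [210.8 100.1] [207  86   8  35 120] [ 394. -361.] [ 444. -262.]
S [347.1 314.4] [341 305  12  20  53] [462. 297.] [503. 312.]
S [334.7 322.9] [329 313  14  20  63] [495. 296.] [532. 311.]
S [365.8 343.6] [360 336  12  16  78] [469. 364.] [509. 370.]
S [354.7 351.1] [348 343  16  18  80] [497. 363.] [534. 369.]
```

View pics/final.png

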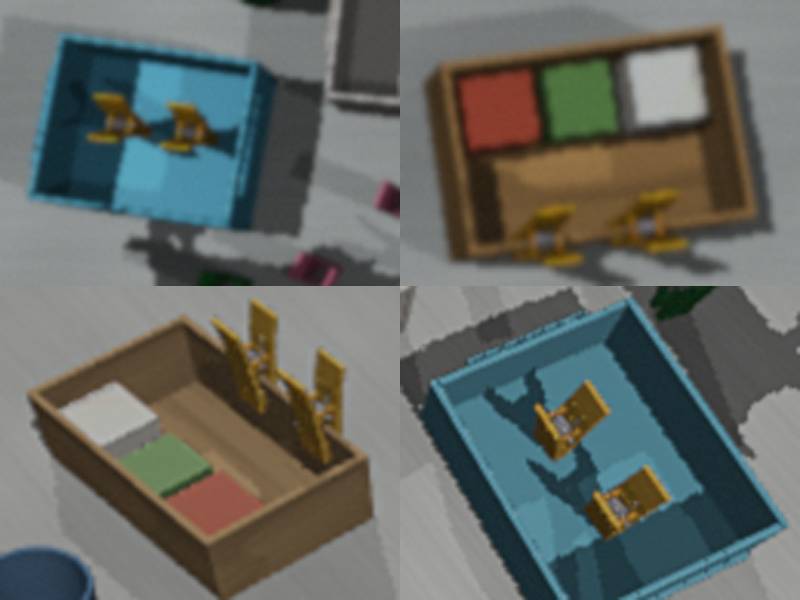

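The final view shows both good clips upright astride the box's front wall. Both tired ones stand on their jaws inside the blue tub, with the handle point at about 87 mm (limit 110). I'll check the bystanders numerically and then hand in.

Run:
```python
from h import *
a=np.load("pics/top0.npz")["img"];t=np.load("pics/t5.npz")["img"]
for n,(x,y,w,h),lo,hi in [("soap",(140,125,45,45),(50,100,10),(80,255,200)),("cup",(335,120,40,45),(100,90,30),(125,255,255)),("peel",(250,210,35,60),(0,150,80),(6,255,255))]:
    r=[]
    for im in (a,t):
        m,l,b=blobs(im[y:y+h,x:x+w],lo,hi,20); i,c,s=max(b,key=lambda q:q[2][4]); r.append((c.round(1).tolist(),int(s[4])))
    print(n,r)
s=status.read_state();print(s["force"].round(1),s["qd"].round(3))
order.finish_job()
```

```text
soap [([22.9, 23.8], 450), ([22.9, 23.8], 448)]
cup [([19.1, 22.0], 646), ([19.0, 22.0], 658)]
peel [([18.6, 29.4], 264), ([18.7, 29.2], 262)]
[-1.5  0.3 -0.5] [ 0.073 -0.013  0.083  0.051  0.065 -0.008  0.052]
the job is handed in; nothing more can be done
```

I sorted all four clips and handed the job in at about 33 s of the 72 s allowed. The two stiff ones are on the wooden box and the two tired ones are in the light-blue tub. No verdict is reported, and I could not measure the grip force on the box wall (over 8 N is required).

- **How I told them apart:** I pushed each clip's handle sideways and read the wrist force instead of squeezing. Position readings while squeezing showed nothing, because the fingers simply followed the command. The two end clips resisted with about 3.3 N (0.68 N m at the wrist) and the two middle ones gave under 1 N (about 0.1 N m).
- **Last checks:**
  - Both stiff clips stand upright astride the box's front wall, about 65 mm apart.
  - Both tired clips stand on their jaws well inside the blue tub, with the handle point at roughly 87 mm (limit 110 mm).
  - The soap bottle, cup and peeler have not moved in the top view (within 0.2 px).
  - The gripper is clear of everything.
- **What disagreed:** The stated fingertip reach did not match the cameras. At the nominal height the fingertips reached only the clip tails, so my first squeeze closed on nothing. I went about 37 mm lower to grip, and all four grips then held.

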